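# Pack the fitting-day tool tote in layers

### The arm

A 7-joint arm with a two-finger parallel gripper is mounted at the origin on the work surface. World frame = base frame: x ahead of the robot, y to its left, z up, the work surface at z = 0. Lengths are in m, angles in rad, forces in N, time in s.
With the tool pointing down it reaches from about 0.4 to 0.9 m from the base axis. Payload 5.5 kg.
Tool frame: the origin (TCP) lies between the finger pads; the fingertips stand robot.tip_extent ahead of it and the grasp point (between the pads) lies 6 mm ahead of it (robot.tip_extent is the distance from the TCP to the fingertips, in m); z points along the fingers, y is the line along which they close (so a half turn about z gives the same grasp; the last joint's range is limited). The gripper opens to 85 mm and grips with 20 to 120 N. Pads are 22 mm wide; open, the fingers measure 114 mm over their backs; the gripper's body (76 mm by 85 mm) begins 54 mm behind the grasp point. The pads swing forward as they close: fully open they stand 13 mm farther back than shut.
Start: joints at [-0.88, 0.501, -0.427, 1.55, 0.221, 1.138, -0.21], TCP at [0.27, 0.591, 0.219] pointing down, gripper open.
Joint ranges: [-2.88, 2.88], [-0.31, 2.03], [-1.54, 1.56], [0.2, 2.42], [-1.41, 4.55], [0.19, 2.02], [-2.57, 2.57]. Speed limits (rad/s): [2.57, 2.57, 3.14, 3.14, 3.14, 3.14, 3.14].

### API

Orientations are given as a unit quaternion [x, y, z, w].
In Python, from station import robot gives the robot as it stands. The module is installed in compiled form; this text tells all that it offers.
- The arm moves only by the tool apply_moves, never from a script. Its arguments are lists of equal length, an entry for each row: "turn": the turn, a rotation vector about the tool's x, y, z in units of 60 degrees (1.0 is 60 degrees), a list of three; "linear": the shift along the tool's x, y, z in units of 0.1 m (1.0 is 0.1 m), a list of three; "fingers": the closure, from -1 (fully open) to 1 (shut), so that 0 is half open. In form: {"turn": [[ax, ay, az], ...], "linear": [[tx, ty, tz], ...], "fingers": [fingers, ...]}. A call has 1 to 12 rows; each row shifts and turns the commanded pose from where the row before left it, along the tool's axes as they then stand; what a row does not reach is not made up. A row lasts 1/8 s, in which the tool goes at most 62.5 mm and 10.7 degrees, less where a joint would pass 70% of its speed; a pose out of reach is approached as far as the arm can. A call with a number of a shift or a turn outside -1 to 1 is refused whole. A call with a gripper value outside its range is refused whole. The fingers move at their own pace and stop on an object; "newtons" is the grip in N (left out, the last holds). Time passes only in rows, so rows that do not move let the fingers close. It gives the time, the measured TCP pose, the force, the opening and the grip force at its end, in the units of the state.
- robot.get_obs(): the state, without advancing time (a new reading comes with each control period).
- robot.get_image(name): name is "scene" or "top" or "wrist"; returns a dict with "frame" (480x640x3 uint8, blue, green, red), "fx", "fy", "cx", "cy" (pixels), "R" (3x3) and "t" (3): a world point X has camera coordinates R X + t; the wrist camera has in their place "mount" (4x4, takes a point from camera to tool coordinates, whose origin is the TCP and whose axes are the flange's). Camera axes: x right, y down, z forward; pixel columns grow to the right and rows downward; lengths in m; the calibration is good to about 2 mm. The wrist camera is an equidistant fisheye: a pixel r from the principal point sees the ray r / f radians off the axis. A picture is of the moment at which its call begins: read the wrist's pose just before it. There is no depth.
- robot.finish_job(): hands the job in; it is judged then, once.
The state is a dict: "time": time; "joints": joint angles; "joint_vel": joint speeds; "joint_torque": joint torques, N m; "position": TCP position; "orientation": TCP orientation; "contact_force": force on the tool from outside, world axes, zero at the start; "torque": the same for the moment, N m; "grip_width": finger opening in m; "grasp_force": force on a finger pad.
Only numpy, scipy, OpenCV 4.12 (cv2) and the standard library are available. Lean on these libraries where they do the work, as an engineer would, in place of code of your own. Each camera call takes 0.05 s, during which the arm holds its last target. There are 200 camera calls.

### The job

Pack the grey tool tote in layers: first lay every wooden clamp block down on the floor of the tote, one to a lane; next lay the aluminium straightedge flat across over them, both ends down in the slotted saddles; then set the separator board on top, level on its ledge inside the rim and rail upward. Last, lay every metal tin flat on the board, side by side inside the rim and not on the rail or on one another. Leave the other things on the bench where they are.

Things in the scene. Friction and masses are not known exactly. Their poses are not given: they have to be found in the camera images.
- tote: the tool tote: open grey box without lid, fixed to the bench, 168 (x) x 232 (y) x 74 mm tall; origin at the centre of its underside, z up. Lower cavity x -66..66, y -100..100 mm, its floor at z = 5 mm and its walls rising to the ledge at z = 62 mm.
- lane_a (a point): middle of a lane's floor in the tote, at tote y = -58 mm, z = 5 mm; the lane runs along the tote's x, 132 mm long and 40 mm wide, between rubber pads 8 mm high
- lane_b (a point): middle of a lane's floor in the tote, at tote y = 0 mm, z = 5 mm; the lane runs along the tote's x, 132 mm long and 40 mm wide, between rubber pads 8 mm high
- lane_c (a point): middle of a lane's floor in the tote, at tote y = +58 mm, z = 5 mm; the lane runs along the tote's x, 132 mm long and 40 mm wide, between rubber pads 8 mm high
- saddle_mid (a point): half-way between the two aluminium saddles on the tote's y walls, at tote x = +40, y = 0, at the height of their seats, z = 40 mm. The seats lie at y 80..100 and -100..-80 mm; each has a slot 32 mm wide (tote x 24..56) between 4 mm cheeks that rise to z = 54 mm
- ledge_mid (a point): middle of the tote at the height of the ledge for the board, z = 62 mm; a thin rim (5 mm wall) frames the ledge, leaving a recess 158 (x) x 222 (y) mm, and rises to z = 74 mm
- block1_center (a point): wooden shaft clamp block with a dark rubber strip along its top, 120 x 32 x 32 mm, 0.08-0.17 kg; point at its centre, x along its length, z up as it lies at first. May be absent (None).
- block2_center (a point): wooden shaft clamp block with a dark rubber strip along its top, 120 x 32 x 32 mm, 0.08-0.17 kg; point at its centre, x along its length, z up as it lies at first. May be absent (None).
- block3_center (a point): wooden shaft clamp block with a dark rubber strip along its top, 120 x 32 x 32 mm, 0.08-0.17 kg; point at its centre, x along its length, z up as it lies at first. May be absent (None).
- bar_center (a point): aluminium straightedge, flat bar 190 x 24 x 18 mm (18 mm tall as it lies), about 0.15 kg; point at its centre, x along its length, y across its 24 mm width, z up.
- board_grip (a point): separator board: white laminate sheet 150 (x) x 214 (y) x 5 mm with a dark wooden grip rail in the middle of its top, 60 mm long along x, 16 mm wide along y, 26 mm tall; 0.16 kg. Point at the rail's centre, 18 mm above the board's underside; z up.
- tin1_center (a point): plain metal ferrule tin with a paper label, 80 x 36 x 28 mm tall, 0.1 kg; point at its centre, x along its length, z up as it lies at first. May be absent (None).
- tin2_center (a point): plain metal ferrule tin with a paper label, 80 x 36 x 28 mm tall, 0.1 kg; point at its centre, x along its length, z up as it lies at first. May be absent (None).
- tin3_center (a point): plain metal ferrule tin with a paper label, 80 x 36 x 28 mm tall, 0.1 kg; point at its centre, x along its length, z up as it lies at first. May be absent (None).
- glue: white glue bottle, 52 mm across, 150 mm tall; stands by, not part of the job; origin on it or under it
- tape: roll of masking tape, 90 mm across, lying flat; stands by, not part of the job; origin on it or under it
- driver: screwdriver; stands by, not part of the job; origin on it or under it
- mallet: hammer; stands by, not part of the job; origin on it or under it
- solvent: metal can, 60 mm across, 130 mm tall; stands by, not part of the job; origin on it or under it
- mug: white cup, 76 mm across, 85 mm tall; stands by, not part of the job; origin on it or under it

How it is judged:
By the outcome, as a careful person would: the job done as asked, in the order asked, and still so for the second after the job is handed in, with the robot touching nothing.
Of block1, block2, block3 only 2 to 3 are there at a start; the rules pass over those that are not, and their reading is None.
Of tin1, tin2, tin3 only 2 to 3 are there at a start; the rules pass over those that are not, and their reading is None.
At some moment in a run one of block1, block2, block3, tin1, tin2, tin3 may be knocked a few centimetres aside while the robot is not near it.
Once in a run the grip may slacken for a moment while it holds something.
It also fails if it takes over 210 s, if anything falls off the work surface, if the arm or the gripper's body presses on something with over 40 N, if the wrist force passes 120 N, or if a joint passes its speed limit or range.

## Working session

There is one attempt and no reset: what is moved stays moved. The work goes in short steps, Python scripts to look and compute and a tool call to move; the robot and the scene stay as the last step left them, time stands still between calls to the robot, and variables do not carry over. Pictures are saved under pics/ and viewed, at most 14 in all, crops included, and the job is handed in when it is done.

Besides the shell and the picture viewer there is one more tool, called after "Emit:" by a JSON object that holds its "method" and its "body", one argument or row to a line. apply_moves: Moves the arm, as the interface text tells. Shifts and turns lie within -1 to 1; 1 stands for 0.1 m of shift or 60 degrees of turn. Its arguments: {"type":"object","properties":{"turn":{"type":"array","items":{"type":"array","items":{"type":"number","minimum":-1,"maximum":1}}},"linear":{"type":"array","items":{"type":"array","items":{"type":"number","minimum":-1,"maximum":1}}},"fingers":{"type":"array","items":{"type":"number"}},"newtons":{"type":"number"}},"required":["turn","linear","fingers"]}

```bash
mkdir -p pics; ls
python3 - <<'E'
from station import robot
import cv2,numpy as np
print(robot.get_obs(), robot.tip_extent)
for n in ("scene","top"):
    im=robot.get_image(n); cv2.imwrite(f"pics/{n}0.png",im["frame"]); print(n,{k:np.round(v,4).tolist() for k,v in im.items() if k!="frame"})
im=robot.get_image("wrist");cv2.imwrite("pics/wrist0.png",im["frame"]);print({k:np.round(v,4).tolist() for k,v in im.items() if k!="frame"})
E
```

```text
pics
{'time': 0.0, 'joints': array([-0.87980943,  0.50185471, -0.426782  ,  1.55142665,  0.22081013,
        1.13828663, -0.21026808]), 'joint_vel': array([ 0.00136898, -0.00105048, -0.00032022, -0.00011068, -0.00028513,
       -0.00030728, -0.00029239]), 'joint_torque': array([ 5.13451923e-04, -5.69525385e+01, -5.81546545e+00, -2.80928743e+01,
        1.07987507e-02,  1.20532030e-02, -1.00181299e-05]), 'position': array([0.26941482, 0.5907681 , 0.21826396]), 'orientation': array([ 2.12227860e-01,  9.77219738e-01, -9.30382813e-04, -2.32829631e-04]), 'contact_force': array([ 0.38636398, -0.37987896,  0.05888191]), 'torque': array([-0.05623974,  0.01883937, -0.00657062]), 'grasp_force': 0.0, 'grip_width': 0.08540558793317511} 0.025
scene {'fx': 500.3823, 'fy': 500.3823, 'cx': 317.077, 'cy': 238.6923, 'R': [[-0.6688, 0.7432, -0.0158], [0.6382, 0.5632, -0.5249], [-0.3812, -0.3612, -0.851]], 't': [0.3926, -0.3165, 1.6028]}
top {'fx': 548.1278, 'fy': 548.1278, 'cx': 314.0203, 'cy': 233.1484, 'R': [[-0.0129, -0.9999, -0.0094], [-0.9925, 0.0139, -0.1215], [0.1217, 0.0078, -0.9925]], 't': [0.0261, 0.5718, 1.643]}
{'fx': 371.6483, 'fy': 371.6483, 'cx': 310.4981, 'cy': 243.5002, 'mount': [[0.0001, -0.9518, -0.3067, 0.0791], [1.0, -0.0002, 0.0009, -0.0008], [-0.0009, -0.3067, 0.9518, -0.1535], [0.0, 0.0, 0.0, 1.0]]}
```

View pics/top0.png

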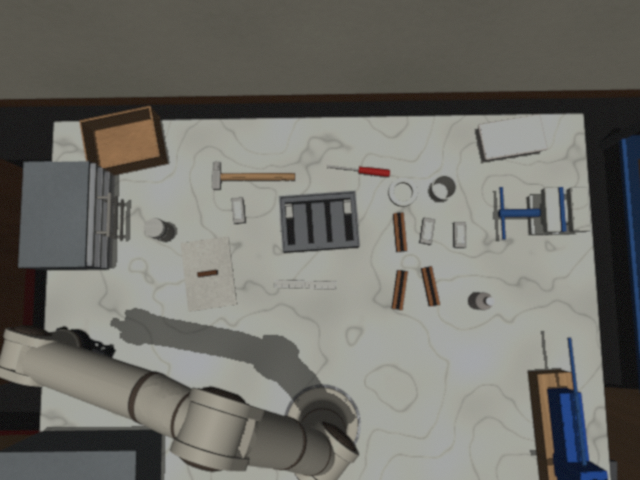

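View pics/scene0.png

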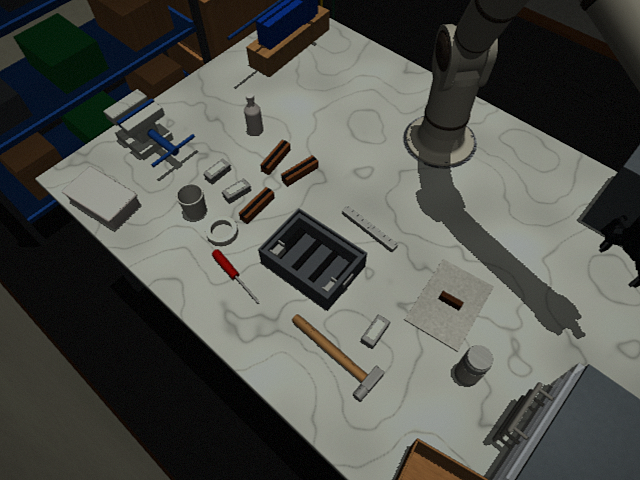

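The top view shows the tote (about 319,222), three brown blocks (400,232; 400,290; 430,286), tins (238,210; 427,231; 460,235), bar (307,285) and board (208,273). The scene view agrees. Next I'll measure these by mask.

```bash
cat > h.py <<'E'
import numpy as np, cv2
from station import robot
from scipy.spatial.transform import Rotation as Ro
def ray(im,uv,pose=None):
    """returns origin, directions (N,3) in world"""
    uv=np.atleast_2d(np.asarray(uv,float)); x=(uv[:,0]-im["cx"])/im["fx"]; y=(uv[:,1]-im["cy"])/im["fy"]
    if "R" in im:
        d=np.c_[x,y,np.ones(len(x))]; return -im["R"].T@im["t"], d@im["R"]
    r=np.hypot(x,y)+1e-12
    d=np.c_[np.sin(r)*x/r,np.sin(r)*y/r,np.cos(r)]
    p,q=pose; Rt=Ro.from_quat(q).as_matrix(); M=im["mount"]
    return p+Rt@M[:3,3], d@(Rt@M[:3,:3]).T
def plane(im,uv,z,pose=None):
    o,d=ray(im,uv,pose); return o+d*((z-o[2])/d[:,2])[:,None]
def proj(im,X,pose=None):
    X=np.atleast_2d(X)
    if "R" in im:
        c=X@im["R"].T+im["t"]; return np.c_[c[:,0]/c[:,2]*im["fx"]+im["cx"],c[:,1]/c[:,2]*im["fy"]+im["cy"]]
    p,q=pose; Rt=Ro.from_quat(q).as_matrix(); M=im["mount"]
    c=((X-p)@Rt-M[:3,3])@M[:3,:3]
    rr=np.hypot(c[:,0],c[:,1])+1e-12; th=np.arctan2(rr,c[:,2])
    return np.c_[c[:,0]/rr*th*im["fx"]+im["cx"],c[:,1]/rr*th*im["fy"]+im["cy"]]
def look(name):
    o=robot.get_obs(); im=robot.get_image(name); return im,(np.array(o["position"]),np.array(o["orientation"]))
def ortho(im,pose,z,x0,x1,y0,y1,s=0.001):
    """rectified view of plane z: rows = x descending from x1, cols = y descending from y1"""
    xs=np.arange(x1,x0,-s); ys=np.arange(y1,y0,-s); Y,X=np.meshgrid(ys,xs)
    uv=proj(im,np.c_[X.ravel(),Y.ravel(),np.full(X.size,z)],pose).astype(np.float32)
    return cv2.remap(im["frame"],uv[:,0].reshape(X.shape),uv[:,1].reshape(X.shape),cv2.INTER_LINEAR)
def yaw(q):  # direction of tool x in world, deg
    v=Ro.from_quat(q).apply([1,0,0]); return np.degrees(np.arctan2(v[1],v[0]))
def rects(mask,z,im,pose=None,amin=60):
    for c in cv2.findContours(mask,cv2.RETR_EXTERNAL,cv2.CHAIN_APPROX_NONE)[0]:
        if cv2.contourArea(c)<amin: continue
        P=plane(im,c[:,0,:],z,pose)[:,:2]
        (cx,cy),(w,h),a=cv2.minAreaRect((P*1000).astype(np.float32))
        if w<h: w,h,a=h,w,a+90
        u=c[:,0,:].mean(0)
        print("px",u.round(),"xy",round(cx),round(cy),"size",round(w),round(h),"ang",round((a+90)%180-90,1))
def go(x,y,z=None,yw=None):
    """needed move in tool axes/units to bring TCP to x,y,z with tool-x axis at yw deg (mod 180), tool down"""
    o=robot.get_obs(); p,q=np.array(o["position"]),np.array(o["orientation"]); R=Ro.from_quat(q)
    T=np.array([x,y,p[2] if z is None else z]); yw=yaw(q) if yw is None else yw
    l=R.inv().apply(T-p)*10
    k=min((yw-180,yw,yw+180,yw+360),key=lambda a:abs(a-yaw(q)))
    c,s=np.cos(np.radians(k)),np.sin(np.radians(k)); D=np.c_[[c,s,0],[s,-c,0],[0,0,-1.]]
    t=(R.inv()*Ro.from_matrix(D)).as_rotvec()/np.radians(60)
    print("t=%.1f p=%s yaw=%.1f j7=%.2f | linear %s (before turning) turn %s"%(o["time"],p.round(4),yaw(q),o["joints"][6],l.round(3),t.round(3)))
E
python3 - <<'E'
from h import *
im,_=look("top"); f=im["frame"]; hsv=cv2.cvtColor(f,cv2.COLOR_BGR2HSV)
roi=np.zeros(f.shape[:2],np.uint8); roi[165:320,165:480]=255
m=cv2.inRange(hsv,(3,80,20),(25,255,180))&roi
rects(m,0.032,im)
print("dark tote"); m=cv2.inRange(f,(0,0,0),(110,110,110))&roi; m=cv2.morphologyEx(m,cv2.MORPH_CLOSE,np.ones((5,5))); rects(m,0.074,im,None,1500)
o=ortho(im,None,0.028,0.35,0.8,-0.5,0.5,0.00125); cv2.imwrite("pics/ortho.png",o)
go(0.5,0.1,0.3,0)
E
```

```text
px [403. 290.] xy 394 -247 size 113 11 ang -10.0
px [397. 289.] xy 398 -229 size 114 14 ang -10.2
px [428. 286.] xy 405 -323 size 114 15 ang 10.2
px [433. 285.] xy 408 -341 size 114 11 ang 9.7
px [403. 231.] xy 574 -253 size 115 11 ang 3.3
px [397. 232.] xy 574 -236 size 115 14 ang 3.1
px [257. 176.] xy 754 192 size 227 19 ang 89.1
dark tote
px [319. 222.] xy 602 3 size 230 172 ang -86.7
t=0.2 p=[0.2695 0.591  0.2186] yaw=155.5 j7=-0.21 | linear [-4.134 -3.513 -0.809] (before turning) turn [-0.001 -0.    -0.408]
```

View pics/ortho.png

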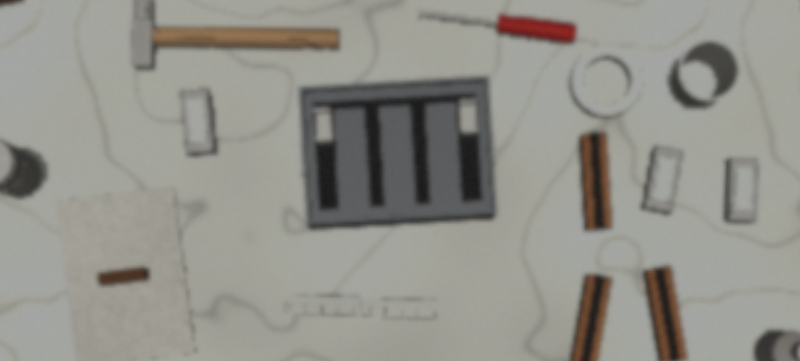

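The orthophoto shows the tote near (0.602, 0.003) at yaw about 3°, with the saddles on its far side. The board's rail lies along world y near (0.456, 0.346), and the bar is near (0.416, 0.05). I'll go over block C first.

Run:
```python
from h import *
go(0.574,-0.245,0.25,3.3)
```

```text
t=0.2 p=[0.2695 0.591  0.2186] yaw=155.5 j7=-0.21 | linear [-6.239 -6.344 -0.306] (before turning) turn [-0.001 -0.    -0.463]
```

Emit:
{"method": "apply_moves", "body": {
  "turn": [
    [0, 0, 0],
    [0, 0, 0],
    [0, 0, 0],
    [0, 0, 0],
    [0, 0, 0],
    [0, 0, 0],
    [0, 0, 0],
    [0, 0, 0],
    [0, 0, 0],
    [0, 0, 0],
    [0, 0, 0],
    [0, 0, 0]
  ],
  "linear": [
    [-0.39, -0.395, -0.1],
    [-0.39, -0.395, -0.1],
    [-0.39, -0.395, -0.1],
    [-0.39, -0.395, 0],
    [-0.39, -0.395, 0],
    [-0.39, -0.395, 0],
    [-0.39, -0.395, 0],
    [-0.39, -0.395, 0],
    [-0.39, -0.395, 0],
    [-0.39, -0.395, 0],
    [-0.39, -0.395, 0],
    [-0.39, -0.395, 0]
  ],
  "fingers": [-1, -1, -1, -1, -1, -1, -1, -1, -1, -1, -1, -1],
  "newtons": 60
}}

```text
time: 1.7
position: [0.4992, -0.0356, 0.2494]
orientation: [0.212, 0.977, 0.0, 0.0]
contact_force: [0.5, 1.1, -0.2]
grip_width: 0.0855
grasp_force: 0.0
```

Emit:
{"method": "apply_moves", "body": {
  "turn": [
    [0, 0, 0],
    [0, 0, 0],
    [0, 0, 0],
    [0, 0, 0],
    [0, 0, -0.155],
    [0, 0, -0.155],
    [0, 0, -0.155],
    [0, 0, 0]
  ],
  "linear": [
    [-0.39, -0.395, 0],
    [-0.39, -0.395, 0],
    [-0.39, -0.395, 0],
    [-0.39, -0.395, 0],
    [0, 0, 0],
    [0, 0, 0],
    [0, 0, 0],
    [0, 0, 0]
  ],
  "fingers": [-1, -1, -1, -1, -1, -1, -1, -1]
}}

```text
time: 2.7
position: [0.575, -0.2425, 0.249]
orientation: [-0.029, 1.0, 0.0, -0.0]
contact_force: [-0.3, -0.5, -0.5]
grip_width: 0.0855
grasp_force: 0.0
```

Run:
```python
from h import *
im,ps=look("wrist"); go(.574,-.245,.06,3.3)
cv2.imwrite("pics/w1.png",im["frame"])
o=ortho(im,ps,0.032,0.3,0.8,-0.45,0.2); cv2.imwrite("pics/w1o.png",o)
hsv=cv2.cvtColor(o,cv2.COLOR_BGR2HSV); print(o.shape)
```

```text
t=2.8 p=[ 0.5751 -0.2424  0.2491] yaw=-176.8 j7=1.98 | linear [ 0.011 -0.026  1.891] (before turning) turn [ 0.    -0.    -0.002]
(500, 650, 3)
```

View pics/w1o.png

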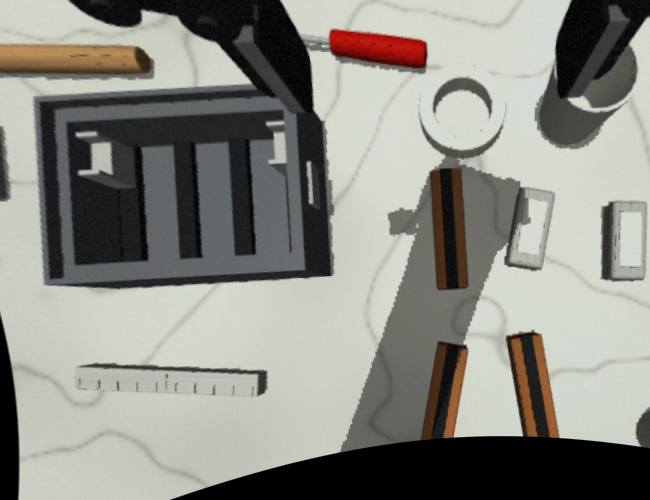

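The view is clear: the tote, bar, three blocks and two tins are all visible, with block C at (449,228) in the orthophoto. Next I'll measure the blocks precisely, plus the tote rim.

```bash
cat >> h.py <<'E'
def orects(m,x1,y1,s,amin,cond=None):
    for c in cv2.findContours(m,cv2.RETR_EXTERNAL,cv2.CHAIN_APPROX_NONE)[0]:
        if cv2.contourArea(c)<amin: continue
        P=np.c_[x1-s*c[:,0,1],y1-s*c[:,0,0]]*1000
        (cx,cy),(w,h),a=cv2.minAreaRect(P.astype(np.float32))
        if w<h: w,h,a=h,w,a+90
        print("xy %.1f %.1f size %.1f %.1f ang %.1f"%(cx,cy,w,h,(a+90)%180-90))
def blocks(im,ps,z=0.032,box=(0.3,0.8,-0.45,0.0)):
    o=ortho(im,ps,z,*box,0.0005); hsv=cv2.cvtColor(o,cv2.COLOR_BGR2HSV)
    m=cv2.inRange(hsv,(3,110,60),(25,255,255)); m=cv2.morphologyEx(m,cv2.MORPH_OPEN,np.ones((7,7)))
    m=cv2.morphologyEx(m,cv2.MORPH_CLOSE,np.ones((41,41))); orects(m,box[1],box[3],0.0005,6000)
E
python3 - <<'E'
from h import *
im,ps=look("wrist"); blocks(im,ps)
# tote rim outer top edge
o=ortho(im,ps,0.074,0.45,0.75,-0.15,0.2,0.0005); cv2.imwrite("pics/rim.png",o)
E
```

```text
xy 406.5 -244.2 size 96.2 31.0 ang -9.9
xy 412.1 -333.9 size 105.7 31.7 ang 9.9
xy 571.4 -248.6 size 117.6 30.8 ang 3.3
```

View pics/rim.png

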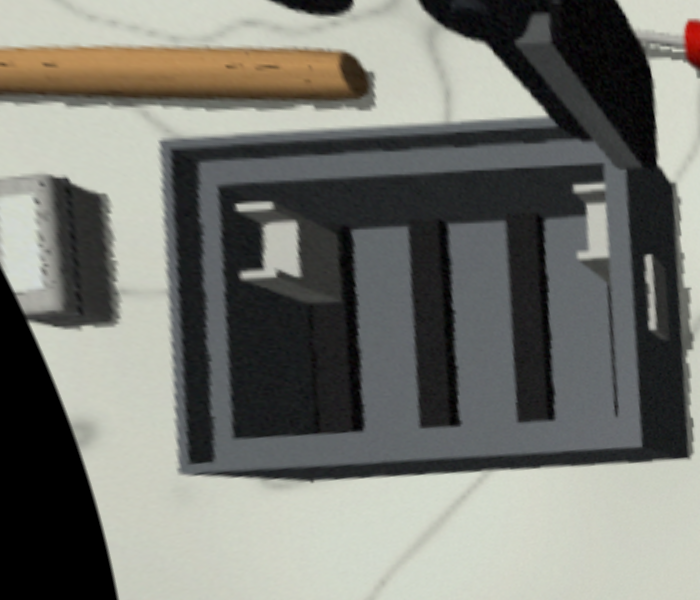

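Emit:
{"method": "apply_moves", "body": {
  "turn": [
    [0, 0, 0],
    [0, 0, 0],
    [0, 0, 0],
    [0, 0, 0],
    [0, 0, 0],
    [0, 0, 0],
    [0, 0, 0],
    [0, 0, 0],
    [0, 0, 0],
    [0, 0, 0],
    [0, 0, 0],
    [0, 0, 0]
  ],
  "linear": [
    [0.04, -0.06, 0.2],
    [0, 0, 0.4],
    [0, 0, 0.4],
    [0, 0, 0.4],
    [0, 0, 0.35],
    [0, 0, 0.25],
    [0, 0, 0.14],
    [0, 0, 0],
    [0, 0, 0],
    [0, 0, 0],
    [0, 0, 0],
    [0, 0, 0]
  ],
  "fingers": [-0.4, -0.4, -0.4, -0.4, -0.4, -0.4, -0.4, -0.4, 1, 1, 1, 1]
}}

```text
time: 4.3
position: [0.5718, -0.2488, 0.0358]
orientation: [-0.03, 1.0, -0.0, 0.0]
contact_force: [0.4, 0.0, -0.3]
grip_width: 0.0
grasp_force: 0.0
```

Run:
```python
from h import *
go(.575,-.10,.15)
o=robot.get_obs(); print(o["grip_width"],o["grasp_force"],o["contact_force"])
```

```text
t=4.3 p=[ 0.5718 -0.2488  0.0358] yaw=-176.6 j7=1.99 | linear [-0.12   1.483 -1.143] (before turning) turn [-0.     0.001 -0.   ]
4.054541202590195e-05 0.0 [ 0.40719679  0.02607505 -0.34798079]
```

Run:
```python
from h import *
im,ps=look("wrist"); cv2.imwrite("pics/w2.png",im["frame"])
```

```text
(no output)
```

View pics/w2.png

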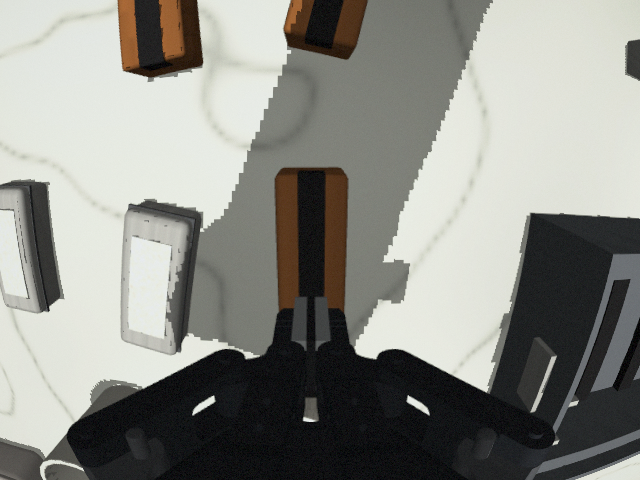

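The fingers shut (311,320) with the block still lying beneath them and appearing not to be gripped. I'll check this against the projection.

Run:
```python
from h import *
im,ps=look("wrist"); p=ps[0]
for dz in (0,.006,.025,.0358): print(dz,proj(im,p-[0,0,dz],ps).round())
c=np.array([.5714,-.2486,.032]);a=np.radians(3.3)
for sx in(-1,1):
  for sy in(-1,1): print(sx,sy,proj(im,c+[sx*.06*np.cos(a)-sy*.016*np.sin(a),sx*.06*np.sin(a)+sy*.016*np.cos(a),0],ps).round())
blocks(im,ps); print(robot.get_obs())
```

```text
0 [[311. 305.]]
0.006 [[311. 299.]]
0.025 [[311. 283.]]
0.0358 [[311. 275.]]
-1 -1 [[274. 173.]]
-1 1 [[350. 173.]]
1 -1 [[282. 397.]]
1 1 [[340. 396.]]
xy 543.3 -250.7 size 63.5 30.9 ang 3.5
{'time': 4.4, 'joints': array([ 0.3775992 ,  0.64155511, -0.01383672,  1.75175054,  0.01213522,
        0.74815144,  1.9875702 ]), 'joint_vel': array([-0.00026336,  0.00363881, -0.00070573, -0.00182816,  0.00063084,
       -0.00034008, -0.00046827]), 'joint_torque': array([-3.23428912e-04, -6.01641369e+01,  4.32998724e-01, -2.16446382e+01,
        9.75850766e-03, -1.33457655e-03, -7.08918396e-04]), 'position': array([ 0.57166027, -0.24871941,  0.03546282]), 'orientation': array([-2.95723446e-02,  9.99562637e-01, -3.05526220e-05,  1.05460439e-04]), 'contact_force': array([ 0.27751993, -0.34991526, -0.48468042]), 'torque': array([ 0.03335974, -0.04192615,  0.03641378]), 'grasp_force': 0.0, 'grip_width': 0.0002545856644124252}
```

Emit:
{"method": "apply_moves", "body": {
  "turn": [
    [0, 0, 0],
    [0, 0, 0],
    [0, 0, 0]
  ],
  "linear": [
    [0, 0, 0.04],
    [0, 0, 0],
    [0, 0, 0]
  ],
  "fingers": [1, 1, 1]
}}

```text
time: 4.78
position: [0.5715, -0.2486, 0.0311]
orientation: [-0.03, 1.0, 0.0, -0.0]
contact_force: [0.2, -0.1, 0.1]
grip_width: -0.0001
grasp_force: 0.0
```

Emit:
{"method": "apply_moves", "body": {
  "turn": [
    [0, 0, 0],
    [0, 0, 0],
    [0, 0, 0]
  ],
  "linear": [
    [0, 0, 0.03],
    [0, 0, 0],
    [0, 0, 0]
  ],
  "fingers": [1, 1, 1]
}}

```text
time: 5.15
position: [0.5716, -0.2487, 0.0282]
orientation: [-0.03, 1.0, 0.0, -0.0]
contact_force: [0.4, -0.2, 0.6]
grip_width: -0.0
grasp_force: 0.0
```

Run:
```python
from h import *
for n in("wrist","scene"):
    im,ps=look(n); f=im["frame"]
    if n=="scene":
        u,v=proj(im,[.571,-.249,.03])[0].astype(int); print(u,v); f=cv2.resize(f[v-60:v+40,u-80:u+80],None,fx=4,fy=4,interpolation=cv2.INTER_CUBIC); S=f
    else: W=f[150:480,150:470]
cv2.imwrite("pics/c3.png",np.hstack([cv2.resize(W,(388,400)),S[:, 120:520]]))
```

```text
256 201
```

View pics/c3.png

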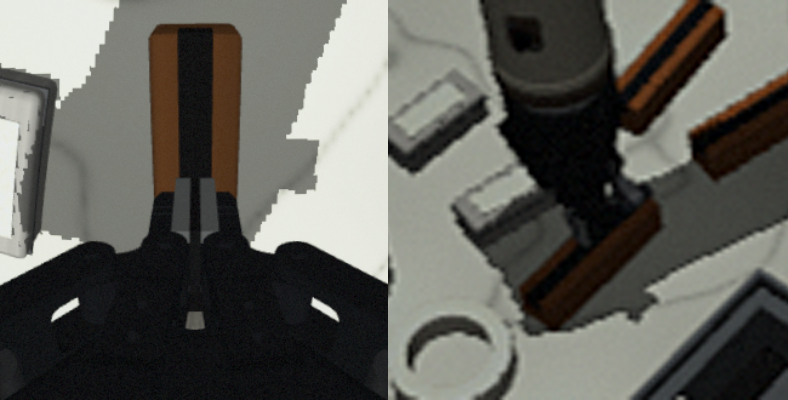

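Both views show the shut fingertips at or just above the block's top, so the tips stand about 30 mm farther back than the text says. I'll touch down gently to measure this.

Emit:
{"method": "apply_moves", "body": {
  "turn": [
    [0, 0, 0],
    [0, 0, 0],
    [0, 0, 0]
  ],
  "linear": [
    [0, 0, 0.04],
    [0, 0, 0],
    [0, 0, 0]
  ],
  "fingers": [1, 1, 1]
}}

```text
time: 5.62
position: [0.5715, -0.2487, 0.0242]
orientation: [-0.03, 1.0, 0.0, -0.0]
contact_force: [-0.0, 0.4, 0.1]
grip_width: 0.0002
grasp_force: 0.0
```

Emit:
{"method": "apply_moves", "body": {
  "turn": [
    [0, 0, 0],
    [0, 0, 0]
  ],
  "linear": [
    [0, 0, 0.04],
    [0, 0, 0]
  ],
  "fingers": [1, 1]
}}

```text
time: 5.88
position: [0.5717, -0.2488, 0.0202]
orientation: [-0.03, 1.0, -0.0, 0.0]
contact_force: [0.5, -0.2, 1.4]
grip_width: -0.0003
grasp_force: 0.8
```

Run:
```python
from h import *
im,ps=look("wrist"); o=robot.get_obs(); print(o["position"],o["contact_force"])
g=cv2.cvtColor(im["frame"],cv2.COLOR_BGR2GRAY); print(g[270:330:3,302].tolist())
print(g[270:330:3,311].tolist())
for dx in (0,.011):
  for dz in (-.03,-.02,-.01,0,.01,.025): print(dx,dz,proj(im,ps[0]-[dx,0,dz],ps)[0].round())
```

```text
[ 0.57162494 -0.24873396  0.02019579] [ 0.5949158   0.70488533 -0.31678126]
[21, 19, 20, 12, 13, 16, 17, 12, 18, 56, 67, 67, 67, 69, 65, 66, 65, 69, 67, 70]
[22, 19, 14, 16, 18, 20, 16, 20, 22, 7, 15, 17, 10, 15, 14, 18, 15, 14, 10, 17]
0 -0.03 [312. 340.]
0 -0.02 [312. 327.]
0 -0.01 [312. 315.]
0 0 [311. 305.]
0 0.01 [311. 296.]
0 0.025 [311. 283.]
0.011 -0.03 [313. 316.]
0.011 -0.02 [313. 304.]
0.011 -0.01 [313. 293.]
0.011 0 [313. 283.]
0.011 0.01 [313. 275.]
0.011 0.025 [313. 264.]
```

The shut tip projects 13 mm behind the TCP, and the touch agrees, so tip z ≈ TCP z + 13 mm. I'll re-grasp 27 mm lower.

Emit:
{"method": "apply_moves", "body": {
  "turn": [
    [0, 0, 0],
    [0, 0, 0],
    [0, 0, 0],
    [0, 0, 0],
    [0, 0, 0],
    [0, 0, 0],
    [0, 0, 0],
    [0, 0, 0],
    [0, 0, 0],
    [0, 0, 0],
    [0, 0, 0],
    [0, 0, 0]
  ],
  "linear": [
    [0, 0, -0.15],
    [0, 0, 0],
    [0, 0, 0],
    [0, 0, 0],
    [0, 0, 0.15],
    [0, 0, 0.15],
    [0, 0, 0.11],
    [0, 0, 0],
    [0, 0, 0],
    [0, 0, 0],
    [0, 0, 0],
    [0, 0, 0]
  ],
  "fingers": [-0.4, -0.4, -0.4, -0.4, -0.4, -0.4, -0.4, -0.4, 1, 1, 1, 1]
}}

```text
time: 7.42
position: [0.5721, -0.2489, -0.0051]
orientation: [-0.03, 1.0, -0.0, 0.001]
contact_force: [-0.6, -0.8, 2.6]
grip_width: 0.0308
grasp_force: 60.5
```

Run:
```python
from h import *
o=robot.get_obs(); print(o["grip_width"],o["grasp_force"],o["contact_force"])
go(.572,-.249,.11)
```

```text
0.03081366675513547 60.54795026779175 [-0.63622657 -0.77002163  2.61571773]
t=7.4 p=[ 0.5721 -0.2489 -0.0051] yaw=-176.6 j7=1.99 | linear [ 0.000e+00 -1.000e-03 -1.151e+00] (before turning) turn [-0.     0.001 -0.   ]
```

Emit:
{"method": "apply_moves", "body": {
  "turn": [
    [0, 0, 0],
    [0, 0, 0],
    [0, 0, 0],
    [0, 0, 0],
    [0, 0, 0],
    [0, 0, 0],
    [0, 0, 0],
    [0, 0, 0],
    [0, 0, 0],
    [0, 0, 0],
    [0, 0, 0]
  ],
  "linear": [
    [0, 0, -0.15],
    [0, 0, -0.3],
    [0, 0, -0.4],
    [0, 0, -0.4],
    [0, 0.2, -0.1],
    [-0.1, 0.4, 0],
    [-0.1, 0.4, 0],
    [-0.1, 0.4, 0],
    [-0.1, 0.3, 0],
    [-0.04, 0.19, 0],
    [0, 0, 0]
  ],
  "fingers": [1, 1, 1, 1, 1, 1, 1, 1, 1, 1, 1]
}}

```text
time: 8.8
position: [0.6037, -0.055, 0.1288]
orientation: [-0.031, 1.0, 0.0, -0.001]
contact_force: [-0.2, -1.0, -1.2]
grip_width: 0.0308
grasp_force: 60.2
```

Run:
```python
from h import *
o=robot.get_obs(); print(o["grip_width"],o["grasp_force"],o["contact_force"],o["position"])
im,ps=look("wrist"); cv2.imwrite("pics/w4.png",im["frame"])
oo=ortho(im,ps,0.074,0.48,0.73,-0.18,0.16,0.0005); cv2.imwrite("pics/w4o.png",oo)
```

```text
0.030759070229015473 60.19643425941467 [-0.21705091 -1.01863003 -1.16350761] [ 0.60374856 -0.05497173  0.1287601 ]
```

View pics/w4o.png

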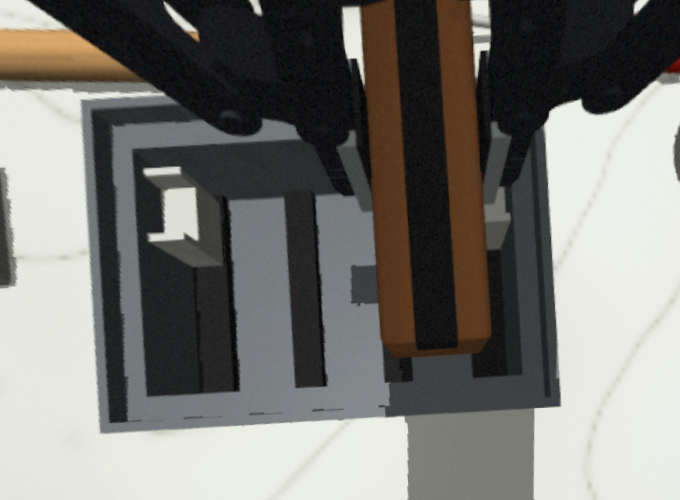

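Rim corners in the orthophoto are at (82,101), (102,432) and (560,406), which puts the tote centre near (0.604, 0.000) at yaw 3.35°. I'll lower into lane a.

Emit:
{"method": "apply_moves", "body": {
  "turn": [
    [0, 0, 0],
    [0, 0, 0],
    [0, 0, 0],
    [0, 0, 0],
    [0, 0, 0],
    [0, 0, 0],
    [0, 0, 0],
    [0, 0, 0]
  ],
  "linear": [
    [-0.03, -0.03, 0],
    [0, 0, 0.3],
    [0, 0, 0.3],
    [0, 0, 0.25],
    [0, 0, 0.2],
    [0, 0, 0.15],
    [0, 0, 0.07],
    [0, 0, 0]
  ],
  "fingers": [1, 1, 1, 1, 1, 1, 1, 1]
}}

```text
time: 9.85
position: [0.608, -0.0601, 0.0055]
orientation: [-0.029, 1.0, -0.0, 0.0]
contact_force: [-10.8, 2.4, 22.3]
grip_width: 0.0308
grasp_force: 71.4
```

Run:
```python
from h import *
o=robot.get_obs(); print(o["grip_width"],o["grasp_force"],o["contact_force"],o["position"])
```

```text
0.030757340465713035 71.425505715888 [-10.79131245   2.37778609  22.29339526] [ 0.60796011 -0.06014094  0.00554312]
```

Run:
```python
from h import *
im,ps=look("wrist"); f=im["frame"]; cv2.imwrite("pics/w5.png",f[100:420,120:520])
```

```text
(no output)
```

View pics/w5.png

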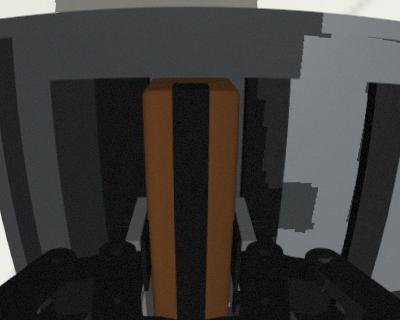

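Run:
```python
from h import *
im,ps=look("wrist")
def uv(*a): 
    u=np.array(a)+[120,100]; return u
for z,pts in ((.042,[(145,85),(238,85)]),(.013,[(97,200),(145,200),(241,100),(247,180),(290,180),(289,100)]),(.062,[(20,80),(150,78),(300,78)])):
    for q in pts:
        X=plane(im,uv(*q),z,ps)[0]; a=np.radians(3.35); d=X[:2]-[.604,0]; print(z,q,(d@[np.cos(a),np.sin(a)]*1000).round(1),(d@[-np.sin(a),np.cos(a)]*1000).round(1))
```

```text
0.042 (145, 85) -60.8 -75.2
0.042 (238, 85) -60.9 -45.6
0.013 (97, 200) -5.3 -102.6
0.013 (145, 200) -5.7 -80.7
0.013 (241, 100) -50.2 -40.4
0.013 (247, 180) -15.3 -36.3
0.013 (290, 180) -15.0 -17.0
0.013 (289, 100) -50.6 -20.4
0.062 (20, 80) -66.5 -108.8
0.062 (150, 78) -65.8 -71.4
0.062 (300, 78) -66.3 -31.2
```

The measurements explain the contact. The block is inside the lane (y −75..−46), but the gripper body, about 48 mm above the TCP, is resting on the saddle cheeks at 54 mm. I'll ease up, centre the block and release it from about 6 mm. Later blocks will be gripped higher.

Emit:
{"method": "apply_moves", "body": {
  "turn": [
    [0, 0, 0],
    [0, 0, 0],
    [0, 0, 0],
    [0, 0, 0],
    [0, 0, 0],
    [0, 0, 0],
    [0, 0, 0],
    [0, 0, 0],
    [0, 0, 0],
    [0, 0, 0],
    [0, 0, 0]
  ],
  "linear": [
    [0, 0.0, -0.05],
    [0, 0.0, 0],
    [0, 0, 0],
    [0, 0, 0],
    [0, 0, 0],
    [0, 0, -0.2],
    [0, 0, -0.4],
    [0, 0, -0.4],
    [0.3, -0.3, -0.1],
    [0.4, -0.4, -0.1],
    [0.4, -0.4, 0]
  ],
  "fingers": [1, 1, 0.1, 0.1, 0.1, 0.1, 0.1, 0, -0.2, -0.4, -0.4]
}}

```text
time: 11.32
position: [0.5044, -0.1789, 0.1297]
orientation: [-0.029, 1.0, -0.001, 0.002]
contact_force: [0.6, -1.0, 0.1]
grip_width: 0.0596
grasp_force: 0.0
```

Run:
```python
from h import *
im,ps=look("wrist"); blocks(im,ps); print("tote"); blocks(im,ps,.037,(.5,.7,-.12,.1)); cv2.imwrite("pics/w6.png",im["frame"])
go(.407,-.244,.09,-9.9)
```

```text
xy 395.2 -241.4 size 117.7 31.5 ang -10.0
xy 405.0 -334.4 size 117.9 31.7 ang 10.0
tote
t=11.4 p=[ 0.4972 -0.1866  0.1287] yaw=-177.2 j7=1.91 | linear [ 0.928 -0.527  0.392] (before turning) turn [-0.005 -0.003  0.212]
```

View pics/w6.png

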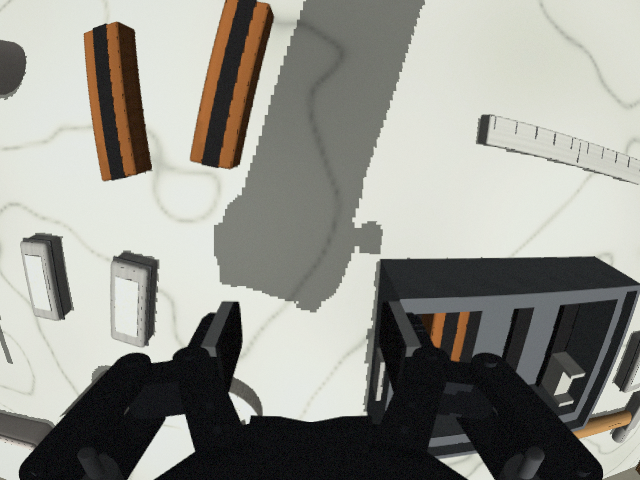

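Block 1 lies in lane a (450,335), and the other two blocks are clear at about (230,85) and (117,100). I'll pick block A.

Emit:
{"method": "apply_moves", "body": {
  "turn": [
    [0, 0, 0],
    [0, 0, 0],
    [0, 0, 0],
    [0, 0, 0.11],
    [0, 0, 0.103],
    [0, 0, 0],
    [0, 0, 0],
    [0, 0, 0],
    [0, 0, 0],
    [0, 0, 0],
    [0, 0, 0],
    [0, 0, 0]
  ],
  "linear": [
    [0.35, -0.17, 0],
    [0.35, -0.17, 0],
    [0.35, -0.16, 0.1],
    [0, 0, 0.25],
    [0, 0, 0.25],
    [0, 0, 0.25],
    [0, 0, 0.25],
    [0, 0, 0.16],
    [0, 0, 0],
    [0, 0, 0],
    [0, 0, 0],
    [0, 0, 0]
  ],
  "fingers": [-0.4, -0.4, -0.4, -0.4, -0.4, -0.4, -0.4, -0.4, -0.4, 1, 1, 1]
}}

```text
time: 12.88
position: [0.4034, -0.2335, 0.0026]
orientation: [0.082, 0.997, -0.001, 0.001]
contact_force: [-1.0, -0.7, 5.9]
grip_width: 0.0307
grasp_force: 60.1
```

Run:
```python
from h import *
o=robot.get_obs(); print(o["grip_width"],o["grasp_force"],o["contact_force"])
go(.604,0,.135,3.35); go(.604,0,.135)
```

```text
0.030672212239632048 60.117255449295044 [-1.03830251 -0.67905772  5.85430641]
t=12.9 p=[ 0.4034 -0.2335  0.0026] yaw=170.6 j7=1.91 | linear [-1.601  2.631 -1.323] (before turning) turn [-0.001  0.002 -0.213]
t=12.9 p=[ 0.4034 -0.2335  0.0026] yaw=170.6 j7=1.91 | linear [-1.601  2.631 -1.323] (before turning) turn [-0.001  0.002 -0.   ]
```

Emit:
{"method": "apply_moves", "body": {
  "turn": [
    [0, 0, 0],
    [0, 0, 0],
    [0, 0, 0],
    [0, 0, 0],
    [0, 0, 0],
    [0, 0, 0],
    [0, 0, 0],
    [0, 0, 0],
    [0, 0, 0],
    [0, 0, 0],
    [0, 0, 0],
    [0, 0, 0]
  ],
  "linear": [
    [0, 0, -0.15],
    [0, 0, -0.3],
    [0, 0, -0.35],
    [0, 0, -0.35],
    [-0.16, 0.26, -0.15],
    [-0.2, 0.33, 0],
    [-0.2, 0.33, 0],
    [-0.2, 0.33, 0],
    [-0.2, 0.33, 0],
    [-0.2, 0.33, 0],
    [-0.2, 0.33, 0],
    [-0.16, 0.26, 0]
  ],
  "fingers": [1, 1, 1, 1, 1, 1, 1, 1, 1, 1, 1, 1]
}}

```text
time: 14.38
position: [0.5937, -0.0089, 0.1323]
orientation: [0.081, 0.997, 0.0, 0.0]
contact_force: [-0.8, 0.3, -0.8]
grip_width: 0.0307
grasp_force: 59.7
```

Emit:
{"method": "apply_moves", "body": {
  "turn": [
    [0, 0, -0.107],
    [0, 0, -0.107],
    [0, 0, 0],
    [0, 0, 0]
  ],
  "linear": [
    [0, 0, 0],
    [0, 0, 0],
    [0, 0, 0],
    [0, 0, 0]
  ],
  "fingers": [1, 1, 1, 1]
}}

```text
time: 14.88
position: [0.5929, -0.011, 0.1318]
orientation: [-0.029, 1.0, -0.0, 0.0]
contact_force: [0.7, -0.8, -1.6]
grip_width: 0.0303
grasp_force: 59.7
```

```bash
cat >> h.py <<'E'
T=np.array([.604,0.0]); TA=np.radians(3.35)
def tote(X):
    d=np.atleast_2d(X)[:,:2]-T; return np.c_[d@[np.cos(TA),np.sin(TA)],d@[-np.sin(TA),np.cos(TA)]]*1000
def world(x,y):
    return T+np.array([x*np.cos(TA)-y*np.sin(TA),x*np.sin(TA)+y*np.cos(TA)])/1000
E
python3 - <<'E'
from h import *
o=robot.get_obs(); print(o["grip_width"],o["grasp_force"],o["position"])
im,ps=look("wrist"); f=im["frame"]
z=o["position"][2]-.0026+.032
ball=blocks(im,ps,z,(.5,.75,-.06,.06))
hsv=cv2.cvtColor(f,cv2.COLOR_BGR2HSV); m=cv2.inRange(hsv,(3,110,60),(25,255,255))
col=m[:, 265:360]; r=np.where(col.sum(1)>255*10)[0]; print("top row",r.min())
for rr in (r.min(),r.min()+20):
    c=np.where(m[rr+8,200:420])[0]+200; P=plane(im,[[311,rr],[c.min(),rr+8],[c.max(),rr+8]],z,ps); print(P.round(4), tote(P).round(1))
go(*world(8.5,0),.135,3.35)
E
```

```text
0.03028219109674645 59.693169593811035 [ 0.59293409 -0.010958    0.13181366]
xy 581.3 -20.5 size 111.9 47.7 ang 3.5
top row 159
[[ 0.5242 -0.0152  0.1612]
 [ 0.5276 -0.0295  0.1612]
 [ 0.5259 -0.001   0.1612]] [[-80.6 -10.6]
 [-78.  -25. ]
 [-78.    3.5]]
[[ 5.309e-01 -1.490e-02  1.612e-01]
 [ 5.351e-01 -4.700e-02  1.612e-01]
 [ 5.327e-01  2.000e-04  1.612e-01]] [[-73.8 -10.6]
 [-71.5 -42.9]
 [-71.2   4.3]]
t=14.9 p=[ 0.5929 -0.011   0.1317] yaw=-176.7 j7=1.56 | linear [-0.202  0.103 -0.033] (before turning) turn [-0.  0. -0.]
```

Emit:
{"method": "apply_moves", "body": {
  "turn": [
    [0, 0, 0],
    [0, 0, 0],
    [0, 0, 0],
    [0, 0, 0],
    [0, 0, 0],
    [0, 0, 0],
    [0, 0, 0],
    [0, 0, 0],
    [0, 0, 0]
  ],
  "linear": [
    [-0.1, 0.05, 0],
    [-0.1, 0.05, 0.1],
    [0, 0, 0.25],
    [0, 0, 0.25],
    [0, 0, 0.25],
    [0, 0, 0.2],
    [0, 0, 0.1],
    [0, 0, 0.07],
    [0, 0, 0]
  ],
  "fingers": [1, 1, 1, 1, 1, 1, 1, 1, 1]
}}

```text
time: 16.05
position: [0.6126, 0.0004, 0.0092]
orientation: [-0.03, 1.0, 0.0, -0.0]
contact_force: [-0.9, 0.2, -0.1]
grip_width: 0.0306
grasp_force: 59.7
```

Run:
```python
from h import *
o=robot.get_obs(); print(o["grip_width"],o["grasp_force"],o["contact_force"],o["position"],tote(o["position"]))
```

```text
0.030644151566728225 59.69822108745575 [-0.87838301  0.21042357 -0.14819762] [6.12558121e-01 4.27015930e-04 9.22115979e-03] [[ 8.56845    -0.07380948]]
```

Emit:
{"method": "apply_moves", "body": {
  "turn": [
    [0, 0, 0],
    [0, 0, 0],
    [0, 0, 0],
    [0, 0, 0],
    [0, 0, 0],
    [0, 0, 0],
    [0, 0, 0],
    [0, 0, 0],
    [0, 0, 0],
    [0, 0, 0],
    [0, 0, 0],
    [0, 0, 0]
  ],
  "linear": [
    [0, 0, 0],
    [0, 0, 0],
    [0, 0, 0],
    [0, 0, -0.2],
    [0, 0, -0.35],
    [0, 0, -0.35],
    [0.1, -0.15, -0.1],
    [0.25, -0.36, 0],
    [0.25, -0.36, 0],
    [0.25, -0.36, 0],
    [0.25, -0.36, 0],
    [0.25, -0.36, 0]
  ],
  "fingers": [0.1, 0.1, 0.1, 0.1, 0.1, 0.1, 0, -0.2, -0.4, -0.4, -0.4, -0.4]
}}

```text
time: 17.55
position: [0.4874, -0.2044, 0.1094]
orientation: [-0.03, 1.0, -0.0, -0.0]
contact_force: [-0.1, -1.0, 0.6]
grip_width: 0.0598
grasp_force: 0.0
```

Emit:
{"method": "apply_moves", "body": {
  "turn": [
    [0, 0, 0],
    [0, 0, 0],
    [0, 0, 0],
    [0, 0, -0.11],
    [0, 0, 0],
    [0, 0, 0]
  ],
  "linear": [
    [0.25, -0.36, 0],
    [0.25, -0.36, 0],
    [0.2, -0.3, 0],
    [0.1, -0.2, 0],
    [0, 0, 0],
    [0, 0, 0]
  ],
  "fingers": [-0.4, -0.4, -0.4, -0.4, -0.4, -0.4]
}}

```text
time: 18.3
position: [0.4168, -0.3282, 0.1093]
orientation: [-0.087, 0.996, 0.0, -0.0]
contact_force: [-0.9, -0.0, -0.1]
grip_width: 0.0596
grasp_force: 0.0
```

Run:
```python
from h import *
im,ps=look("wrist"); print(ps[0]); blocks(im,ps); go(.4045,-.334,.003,10)
```

```text
[ 0.41679118 -0.32815002  0.10925879]
xy 403.8 -336.4 size 118.2 31.0 ang 9.9
t=18.4 p=[ 0.4172 -0.3278  0.1092] yaw=-170.0 j7=2.34 | linear [ 0.136 -0.04   1.062] (before turning) turn [0.001 0.    0.001]
```

Emit:
{"method": "apply_moves", "body": {
  "turn": [
    [0, 0, 0],
    [0, 0, 0],
    [0, 0, 0],
    [0, 0, 0],
    [0, 0, 0],
    [0, 0, 0],
    [0, 0, 0],
    [0, 0, 0],
    [0, 0, 0],
    [0, 0, 0]
  ],
  "linear": [
    [0.14, -0.06, 0],
    [0, 0, 0.25],
    [0, 0, 0.25],
    [0, 0, 0.25],
    [0, 0, 0.2],
    [0, 0, 0.11],
    [0, 0, 0],
    [0, 0, 0],
    [0, 0, 0],
    [0, 0, 0]
  ],
  "fingers": [-0.4, -0.4, -0.4, -0.4, -0.4, -0.4, -0.4, 1, 1, 1]
}}

```text
time: 19.6
position: [0.4049, -0.338, 0.0044]
orientation: [-0.088, 0.996, -0.001, 0.001]
contact_force: [-1.8, -0.1, 6.1]
grip_width: 0.0304
grasp_force: 60.7
```

Run:
```python
from h import *
o=robot.get_obs(); print(o["grip_width"],o["grasp_force"],o["contact_force"])
x=world(0,58); print(x); go(*x,.135,3.35)
```

```text
0.03037626049956003 60.71832776069641 [-1.76692624 -0.14666358  6.05969289]
[0.60061076 0.05790089]
t=19.6 p=[ 0.4049 -0.338   0.0044] yaw=-169.9 j7=2.37 | linear [-2.619  3.555 -1.308] (before turning) turn [-0.001  0.001  0.112]
```

Emit:
{"method": "apply_moves", "body": {
  "turn": [
    [0, 0, 0],
    [0, 0, 0],
    [0, 0, 0],
    [0, 0, 0],
    [0, 0, 0],
    [0, 0, 0],
    [0, 0, 0],
    [0, 0, 0],
    [0, 0, 0],
    [0, 0, 0],
    [0, 0, 0],
    [0, 0, 0]
  ],
  "linear": [
    [0, 0, -0.15],
    [0, 0, -0.3],
    [0, 0, -0.35],
    [0, 0, -0.35],
    [-0.15, 0.2, -0.15],
    [-0.23, 0.31, 0],
    [-0.23, 0.31, 0],
    [-0.23, 0.31, 0],
    [-0.23, 0.31, 0],
    [-0.23, 0.31, 0],
    [-0.23, 0.31, 0],
    [-0.23, 0.31, 0]
  ],
  "fingers": [1, 1, 1, 1, 1, 1, 1, 1, 1, 1, 1, 1]
}}

```text
time: 21.1
position: [0.5364, -0.0722, 0.1341]
orientation: [-0.088, 0.996, -0.0, 0.0]
contact_force: [0.3, 0.4, -1.7]
grip_width: 0.0303
grasp_force: 59.9
```

Emit:
{"method": "apply_moves", "body": {
  "turn": [
    [0, 0, 0],
    [0, 0, 0],
    [0, 0, 0],
    [0, 0, 0.112],
    [0, 0, 0],
    [0, 0, 0]
  ],
  "linear": [
    [-0.23, 0.31, 0],
    [-0.23, 0.31, 0],
    [-0.23, 0.31, 0],
    [-0.1, 0.12, 0],
    [0, 0, 0],
    [0, 0, 0]
  ],
  "fingers": [1, 1, 1, 1, 1, 1]
}}

```text
time: 21.85
position: [0.595, 0.0425, 0.1335]
orientation: [-0.03, 1.0, -0.001, -0.0]
contact_force: [-0.4, -0.5, -2.0]
grip_width: 0.0303
grasp_force: 59.8
```

Run:
```python
from h import *
o=robot.get_obs(); print(o["grip_width"],o["grasp_force"],o["position"])
im,ps=look("wrist"); f=im["frame"]; z=o["position"][2]-.0044+.032
hsv=cv2.cvtColor(f,cv2.COLOR_BGR2HSV); m=cv2.inRange(hsv,(3,110,60),(25,255,255))
r=np.where(m[:,285:340].sum(1)>255*10)[0]; r=r.min(); c=np.where(m[r+12,265:360])[0]+265
P=plane(im,[[311,r],[c.min(),r+12],[c.max(),r+12]],z,ps); print(P.round(4), tote(P).round(1),tote(ps[0]))
go(*world(0,57.5),.135,3.35)
print("in tote"); blocks(im,ps,.037,(.5,.7,-.12,.03)); cv2.imwrite("pics/w7.png",f)
```

```text
0.030280640235069437 59.82706367969513 [0.59500742 0.04253887 0.13347433]
[[0.5322 0.0385 0.1611]
 [0.5372 0.023  0.1611]
 [0.5355 0.0532 0.1611]] [[-69.4  42.7]
 [-65.3  26.9]
 [-65.3  57.1]] [[-6.49144101 42.99166422]]
t=21.9 p=[0.595  0.0422 0.1334] yaw=-176.7 j7=1.44 | linear [-0.065  0.148 -0.016] (before turning) turn [-0.001 -0.001 -0.   ]
in tote
xy 606.5 -58.9 size 120.9 32.4 ang 3.6
xy 622.0 5.8 size 156.0 48.5 ang 0.0
```

Emit:
{"method": "apply_moves", "body": {
  "turn": [
    [0, 0, 0],
    [0, 0, 0],
    [0, 0, 0],
    [0, 0, 0],
    [0, 0, 0],
    [0, 0, 0],
    [0, 0, 0],
    [0, 0, 0],
    [0, 0, 0]
  ],
  "linear": [
    [-0.05, 0.08, 0],
    [-0.045, 0.075, 0.1],
    [0, 0, 0.25],
    [0, 0, 0.25],
    [0, 0, 0.25],
    [0, 0, 0.2],
    [0, 0, 0.1],
    [0, 0, 0.07],
    [0, 0, 0]
  ],
  "fingers": [1, 1, 1, 1, 1, 1, 1, 1, 1]
}}

```text
time: 23.02
position: [0.6042, 0.06, 0.0112]
orientation: [-0.029, 1.0, 0.0, -0.0]
contact_force: [-0.7, -0.3, -0.4]
grip_width: 0.0307
grasp_force: 59.8
```

Run:
```python
from h import *
o=robot.get_obs(); print(o["grip_width"],o["grasp_force"],o["contact_force"],o["position"],tote(o["position"]))
```

```text
0.03065466491124549 59.83875095844269 [-0.72445793 -0.34438495 -0.38612414] [0.60421985 0.05995239 0.01120682] [[ 3.72280929 59.83709652]]
```

Emit:
{"method": "apply_moves", "body": {
  "turn": [
    [0, 0, 0],
    [0, 0, 0],
    [0, 0, 0],
    [0, 0, 0],
    [0, 0, 0],
    [0, 0, 0],
    [0, 0, 0],
    [0, 0, 0],
    [0, 0, 0],
    [0, 0, 0],
    [0, 0, 0],
    [0, 0, 0]
  ],
  "linear": [
    [0, 0, 0],
    [0, 0, 0],
    [0, 0, 0],
    [0, 0, -0.2],
    [0, 0, -0.4],
    [0, 0, -0.4],
    [0, 0, -0.3],
    [0.3, 0, -0.3],
    [0.4, 0, -0.2],
    [0.4, 0, 0],
    [0.4, 0, 0],
    [0.3, 0, 0]
  ],
  "fingers": [0.1, 0.1, 0.1, 0.1, 0.1, 0.1, 0, -0.2, -0.4, -0.4, -0.4, -0.4]
}}

```text
time: 24.52
position: [0.4231, 0.0494, 0.1927]
orientation: [-0.029, 1.0, -0.0, 0.001]
contact_force: [-1.0, 0.4, 0.6]
grip_width: 0.0596
grasp_force: 0.0
```

Emit:
{"method": "apply_moves", "body": {
  "turn": [
    [0, 0, 0.16],
    [0, 0, 0.16],
    [0, 0, 0.16],
    [0, 0, 0.16],
    [0, 0, 0.16],
    [0, 0, 0.16],
    [0, 0, 0.16],
    [0, 0, 0.16],
    [0, 0, 0.16],
    [0, 0, 0.16],
    [0, 0, 0],
    [0, 0, 0]
  ],
  "linear": [
    [0, 0, 0],
    [0, 0, 0],
    [0, 0, 0],
    [0, 0, 0],
    [0, 0, 0],
    [0, 0, 0],
    [0, 0, 0],
    [0, 0, 0],
    [0, 0, 0],
    [0, 0, 0],
    [0, 0, 0],
    [0, 0, 0]
  ],
  "fingers": [-0.4, -0.4, -0.4, -0.4, -0.4, -0.4, -0.4, -0.4, -0.4, -0.4, -0.4, -0.4]
}}

```text
time: 26.02
position: [0.4247, 0.0495, 0.192]
orientation: [0.722, 0.692, 0.0, 0.0]
contact_force: [0.2, 0.7, -0.0]
grip_width: 0.0597
grasp_force: 0.0
```

Run:
```python
from h import *
im,ps=look("wrist"); f=im["frame"]; print(ps[0]); cv2.imwrite("pics/w8.png",f)
go(.415,.05,.0,86)
```

```text
[0.42465376 0.04954873 0.19199294]
t=26.1 p=[0.4246 0.0495 0.1918] yaw=87.5 j7=-0.23 | linear [ 0.    -0.098  1.918] (before turning) turn [ 0.001 -0.     0.025]
```

View pics/w8.png

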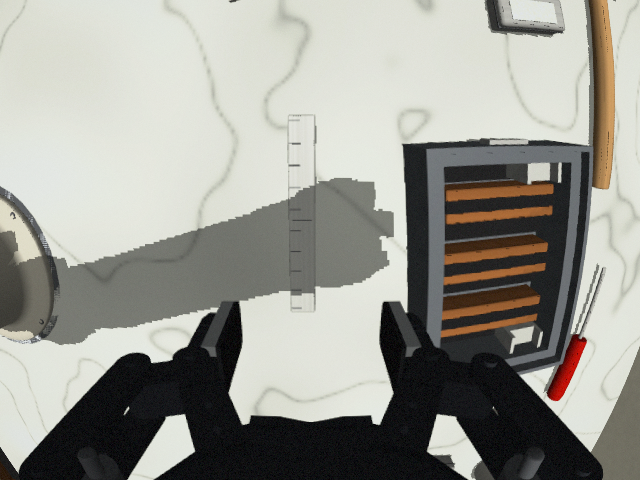

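All three blocks lie in their lanes at right. The bar spans (289–316, 115–312). I'll convert its corners to positions.

Run:
```python
from h import *
im,ps=look("wrist")
P=plane(im,[[289,115],[315,115],[316,312],[290,312]],.018,ps)[:,:2]; print((P*1000).round(1))
c=P.mean(0); d=(P[0]+P[1]-P[2]-P[3])/2; a=np.degrees(np.arctan2(d[1],d[0])); print(c,np.linalg.norm(d),np.linalg.norm(P[1]-P[0]),a)
go(*c,-.007,a)
```

```text
[[409.4 139.8]
 [431.8 138.7]
 [425.1 -49.4]
 [399.2 -48.4]]
[0.41638663 0.0451942 ] 0.1883928051833654 0.022482613589896252 87.44905913936576
t=26.1 p=[0.4245 0.0495 0.1917] yaw=87.4 j7=-0.23 | linear [-0.047 -0.081  1.987] (before turning) turn [ 0. -0. -0.]
```

Emit:
{"method": "apply_moves", "body": {
  "turn": [
    [0, 0, 0],
    [0, 0, 0],
    [0, 0, 0],
    [0, 0, 0],
    [0, 0, 0],
    [0, 0, 0],
    [0, 0, 0],
    [0, 0, 0],
    [0, 0, 0],
    [0, 0, 0],
    [0, 0, 0],
    [0, 0, 0]
  ],
  "linear": [
    [-0.045, -0.08, 0],
    [0, 0, 0.35],
    [0, 0, 0.35],
    [0, 0, 0.35],
    [0, 0, 0.35],
    [0, 0, 0.35],
    [0, 0, 0.2],
    [0, 0, 0.06],
    [0, 0, 0],
    [0, 0, 0],
    [0, 0, 0],
    [0, 0, 0]
  ],
  "fingers": [-0.4, -0.4, -0.4, -0.4, -0.4, -0.4, -0.4, -0.4, -0.4, 1, 1, 1]
}}

```text
time: 27.62
position: [0.4172, 0.0455, -0.0087]
orientation: [0.723, 0.691, 0.001, 0.001]
contact_force: [-1.3, -0.7, 6.7]
grip_width: 0.0226
grasp_force: 59.0
```

Run:
```python
from h import *
o=robot.get_obs(); print(o["grip_width"],o["grasp_force"],o["contact_force"])
x=world(38,0); print(x); go(*x,.15,93.35)
```

```text
0.022563659209121945 59.01144504547119 [-1.27209546 -0.65070496  6.69434537]
[0.64193507 0.00222054]
t=27.6 p=[ 0.4172  0.0455 -0.0087] yaw=87.3 j7=-0.27 | linear [-0.327  2.268 -1.583] (before turning) turn [ 0.002 -0.    -0.1  ]
```

Emit:
{"method": "apply_moves", "body": {
  "turn": [
    [0, 0, 0],
    [0, 0, 0],
    [0, 0, 0],
    [0, 0, 0],
    [0, 0, 0],
    [0, 0, 0],
    [0, 0, 0],
    [0, 0, 0],
    [0, 0, 0],
    [0, 0, 0],
    [0, 0, -0.1],
    [0, 0, 0]
  ],
  "linear": [
    [0, 0, -0.15],
    [0, 0, -0.3],
    [0, 0, -0.35],
    [0, 0, -0.35],
    [0, 0, -0.2],
    [-0.06, 0.38, 0],
    [-0.06, 0.38, 0],
    [-0.06, 0.38, 0],
    [-0.06, 0.38, 0],
    [-0.05, 0.38, 0],
    [-0.04, 0.36, 0],
    [0, 0, 0]
  ],
  "fingers": [1, 1, 1, 1, 1, 1, 1, 1, 1, 1, 1, 1]
}}

```text
time: 29.12
position: [0.6425, 0.0009, 0.1261]
orientation: [0.687, 0.727, 0.001, 0.001]
contact_force: [-0.9, 0.0, -2.2]
grip_width: 0.0226
grasp_force: 59.4
```

Emit:
{"method": "apply_moves", "body": {
  "turn": [
    [0, 0, 0],
    [0, 0, 0]
  ],
  "linear": [
    [0, 0, 0],
    [0, 0, 0]
  ],
  "fingers": [1, 1]
}}

```text
time: 29.38
position: [0.6392, 0.0023, 0.1255]
orientation: [0.686, 0.727, -0.0, -0.0]
contact_force: [-1.1, -0.5, -1.7]
grip_width: 0.0226
grasp_force: 59.4
```

Run:
```python
from h import *
o=robot.get_obs(); print(o["grip_width"],o["grasp_force"],o["position"])
im,ps=look("wrist"); f=im["frame"]; cv2.imwrite("pics/w9.png",f); print(tote(ps[0]))
x=world(38,0); go(*x,.031,93.35)
for t in [(24,90,54),(56,90,54),(20,90,54),(60,90,54)]: print(t,proj(im,[*world(t[0],t[1]),t[2]/1000],ps).round())
```

```text
0.022609082848471858 59.437907338142395 [0.63921381 0.00225658 0.12553647]
[[35.28550442  0.1949967 ]]
t=29.4 p=[0.6395 0.0022 0.1256] yaw=93.3 j7=-0.01 | linear [-0.002  0.025  0.946] (before turning) turn [-0.001 -0.    -0.   ]
(24, 90, 54) [[293. 109.]]
(56, 90, 54) [[347. 109.]]
(20, 90, 54) [[286. 109.]]
(60, 90, 54) [[353. 109.]]
```

View pics/w9.png

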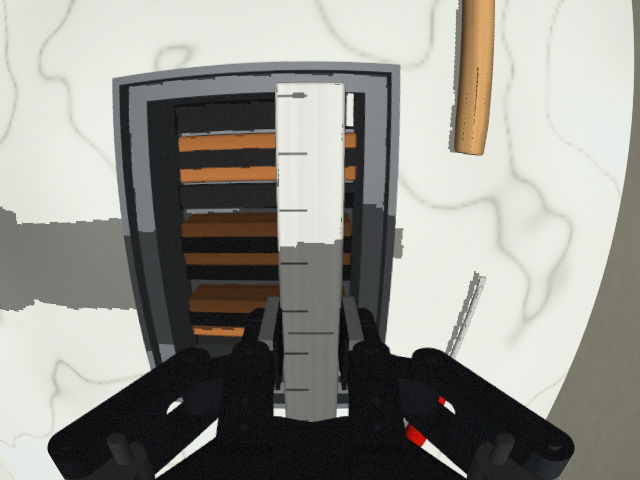

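The bar is held level over the saddles. Its far end is at (311,84), and the far saddle cheek at columns 347–354 matches the prediction. I'll lower it.

Emit:
{"method": "apply_moves", "body": {
  "turn": [
    [0, 0, 0],
    [0, 0, 0],
    [0, 0, 0],
    [0, 0, 0],
    [0, 0, 0],
    [0, 0, 0],
    [0, 0, 0],
    [0, 0, 0],
    [0, 0, 0]
  ],
  "linear": [
    [0, 0.025, 0],
    [0, 0, 0.2],
    [0, 0, 0.2],
    [0, 0, 0.2],
    [0, 0, 0.1],
    [0, 0, 0.1],
    [0, 0, 0.08],
    [0, 0, 0.05],
    [0, 0, 0]
  ],
  "fingers": [1, 1, 1, 1, 1, 1, 1, 1, 1]
}}

```text
time: 30.55
position: [0.6429, 0.002, 0.0321]
orientation: [0.686, 0.727, -0.0, -0.0]
contact_force: [0.2, 0.4, -1.1]
grip_width: 0.0222
grasp_force: 59.5
```

Run:
```python
from h import *
o=robot.get_obs(); print(o["grip_width"],o["grasp_force"],o["contact_force"],o["position"],tote(o["position"]))
im,ps=look("wrist"); f=im["frame"]; cv2.imwrite("pics/w10.png",f)
print(plane(im,[[311,84]],.152,ps))
g=f[:,:,:].min(2); print([(r,g[r,305:320].mean().round()) for r in range(60,130,4)])
```

```text
0.022204189363971078 59.4983571767807 [ 0.17438608  0.40666319 -1.1041059 ] [0.6428841  0.00201504 0.0321294 ] [[38.93540211 -0.26060517]]
[[0.63763943 0.08410964 0.152     ]]
[(60, np.float64(137.0)), (64, np.float64(36.0)), (68, np.float64(34.0)), (72, np.float64(47.0)), (76, np.float64(226.0)), (80, np.float64(228.0)), (84, np.float64(209.0)), (88, np.float64(225.0)), (92, np.float64(225.0)), (96, np.float64(212.0)), (100, np.float64(225.0)), (104, np.float64(225.0)), (108, np.float64(225.0)), (112, np.float64(225.0)), (116, np.float64(225.0)), (120, np.float64(224.0)), (124, np.float64(224.0)), (128, np.float64(225.0))]
```

Run:
```python
from h import *
im,ps=look("wrist"); print(tote(plane(im,[[311,74]],.0588,ps)),tote(ps[0]))
```

```text
[[38.81865177 96.51498616]] [[39.23806409 -0.28351533]]
```

Emit:
{"method": "apply_moves", "body": {
  "turn": [
    [0, 0, 0],
    [0, 0, 0],
    [0, 0, 0]
  ],
  "linear": [
    [0, 0, 0.015],
    [0, 0, 0],
    [0, 0, 0]
  ],
  "fingers": [1, 1, 1]
}}

```text
time: 31.02
position: [0.6435, 0.002, 0.0314]
orientation: [0.686, 0.727, 0.0, 0.0]
contact_force: [-0.6, -1.2, 3.0]
grip_width: 0.0228
grasp_force: 59.8
```

Emit:
{"method": "apply_moves", "body": {
  "turn": [
    [0, 0, 0],
    [0, 0, 0],
    [0, 0, 0],
    [0, 0, 0],
    [0, 0, 0],
    [0, 0, 0],
    [0, 0, 0],
    [0, 0, 0],
    [0, 0, 0],
    [0, 0, 0],
    [0, 0, 0],
    [0, 0, 0]
  ],
  "linear": [
    [0, 0, 0],
    [0, 0, 0],
    [0, 0, -0.05],
    [0, 0, -0.1],
    [0, 0, -0.2],
    [0, 0, -0.3],
    [0, 0, -0.4],
    [0.1, -0.1, -0.4],
    [0.4, -0.25, -0.2],
    [0.4, -0.25, 0],
    [0.4, -0.25, 0],
    [0.4, -0.25, 0]
  ],
  "fingers": [0.3, 0.3, 0.3, 0.3, 0.3, 0.3, 0.3, 0.1, 0, 0, 0, 0]
}}

```text
time: 32.52
position: [0.5233, 0.1669, 0.198]
orientation: [0.686, 0.727, 0.002, 0.001]
contact_force: [0.4, -0.1, -0.4]
grip_width: 0.0428
grasp_force: 0.0
```

Emit:
{"method": "apply_moves", "body": {
  "turn": [
    [0, 0, 0],
    [0, 0, 0],
    [0, 0, 0],
    [0, 0, 0],
    [0, 0, 0],
    [0, 0, 0],
    [0, 0, 0],
    [0, 0, 0]
  ],
  "linear": [
    [0.4, -0.25, 0],
    [0.4, -0.25, 0],
    [0.4, -0.25, 0],
    [0.2, -0.15, 0],
    [0.2, -0.1, 0],
    [0, 0, 0],
    [0, 0, 0],
    [0, 0, 0]
  ],
  "fingers": [0, 0, 0, 0, 0, 0, 0, 0]
}}

```text
time: 33.52
position: [0.4152, 0.318, 0.1961]
orientation: [0.687, 0.727, 0.0, 0.0]
contact_force: [0.4, -0.2, -0.1]
grip_width: 0.0427
grasp_force: 0.0
```

Run:
```python
from h import *
im,ps=look("wrist"); print(ps[0],yaw(ps[1])); cv2.imwrite("pics/w11.png",im["frame"])
x,y=ps[0][:2]; box=(.36,.56,.22,.44)
o=ortho(im,ps,.031,*box,.0005); hsv=cv2.cvtColor(o,cv2.COLOR_BGR2HSV)
m=cv2.inRange(o,(0,0,0),(70,90,120)); m=cv2.morphologyEx(m,cv2.MORPH_OPEN,np.ones((5,5))); orects(m,box[1],box[3],.0005,1000)
m=cv2.inRange(hsv,(0,70,20),(25,255,200)); m=cv2.morphologyEx(m,cv2.MORPH_OPEN,np.ones((5,5))); orects(m,box[1],box[3],.0005,1000)
cv2.imwrite("pics/w11o.png",o)
go(.456,.346,.1,97)
t,_=look("top"); f=t["frame"]; cv2.imwrite("pics/top2.png",f)
cv2.imwrite("pics/combo.png",np.hstack([cv2.resize(im["frame"],(400,300)),cv2.resize(f[165:315,165:365],(400,300))]))
```

```text
[0.41518937 0.31800068 0.19610486] 93.20330249107552
xy 451.7 345.4 size 61.9 18.9 ang -81.9
xy 487.5 230.8 size 39.0 20.5 ang 0.0
xy 452.0 345.9 size 60.4 17.1 ang -82.1
t=33.6 p=[0.415  0.3181 0.196 ] yaw=93.2 j7=-0.71 | linear [0.256 0.424 0.96 ] (before turning) turn [ 0.     0.    -0.063]
```

Emit:
{"method": "apply_moves", "body": {
  "turn": [
    [0, 0, 0],
    [0, 0, -0.08],
    [0, 0, 0],
    [0, 0, 0],
    [0, 0, 0],
    [0, 0, 0],
    [0, 0, 0],
    [0, 0, 0],
    [0, 0, 0]
  ],
  "linear": [
    [0.12, 0.19, 0],
    [0.13, 0.197, 0],
    [0, 0, 0.3],
    [0, 0, 0.35],
    [0, 0, 0.35],
    [0, 0, 0.2],
    [0, 0, 0],
    [0, 0, 0],
    [0, 0, 0]
  ],
  "fingers": [0, 0, 0, 0, 0, 0, 0, 0, 0]
}}

```text
time: 34.75
position: [0.4522, 0.347, 0.0771]
orientation: [0.655, 0.755, 0.001, 0.0]
contact_force: [0.2, -0.5, -0.1]
grip_width: 0.0425
grasp_force: 0.0
```

Run:
```python
from h import *
im,ps=look("wrist"); box=(.38,.5,.27,.42)
o=ortho(im,ps,.031,*box,.0005); hsv=cv2.cvtColor(o,cv2.COLOR_BGR2HSV)
m=cv2.inRange(hsv,(0,70,20),(25,255,200)); m=cv2.morphologyEx(m,cv2.MORPH_OPEN,np.ones((5,5))); orects(m,box[1],box[3],.0005,1000)
go(.4523,.3452,-.0045,98)
t,_=look("top"); g=t["frame"].min(2)
for y in (-105,-98,-90,-60,-30,0,30,60,90,98,105):
    uv=proj(t,np.array([[*world(x,y),.058] for x in range(12,66,3)])).round().astype(int); print(y,g[uv[:,1],uv[:,0]].tolist())
```

```text
xy 452.9 348.3 size 63.6 15.6 ang -82.5
t=34.8 p=[0.4521 0.347  0.077 ] yaw=98.1 j7=-0.68 | linear [-0.018 -0.003  0.815] (before turning) turn [ 0.002 -0.001  0.002]
-105 [90, 90, 88, 86, 86, 84, 83, 83, 84, 89, 89, 89, 89, 88, 89, 89, 85, 84]
-98 [76, 77, 84, 90, 90, 103, 97, 95, 97, 94, 91, 93, 92, 92, 89, 87, 88, 85]
-90 [31, 36, 51, 82, 119, 121, 124, 128, 130, 131, 139, 148, 149, 144, 124, 112, 102, 76]
-60 [32, 32, 36, 36, 47, 86, 127, 127, 148, 151, 151, 150, 149, 141, 107, 60, 35, 30]
-30 [33, 29, 32, 34, 34, 74, 121, 142, 148, 149, 149, 149, 141, 111, 62, 34, 32, 36]
0 [32, 33, 31, 31, 37, 74, 122, 144, 144, 143, 145, 147, 144, 123, 87, 50, 32, 31]
30 [29, 32, 32, 31, 31, 56, 98, 123, 136, 143, 145, 148, 148, 142, 108, 59, 32, 31]
60 [35, 35, 34, 36, 46, 81, 128, 147, 149, 148, 148, 149, 144, 144, 105, 58, 31, 32]
90 [34, 39, 58, 96, 119, 115, 130, 144, 131, 137, 145, 149, 147, 132, 112, 115, 104, 72]
98 [34, 41, 66, 103, 125, 128, 135, 140, 136, 134, 135, 137, 132, 123, 101, 114, 101, 101]
105 [75, 76, 78, 91, 102, 100, 94, 93, 92, 86, 84, 84, 83, 83, 81, 88, 98, 92]
```

The bar is seated: a straight bright strip at tote x 28–54 along its full length. I'll grip the rail.

Emit:
{"method": "apply_moves", "body": {
  "turn": [
    [0, 0, 0],
    [0, 0, 0],
    [0, 0, 0],
    [0, 0, 0],
    [0, 0, 0],
    [0, 0, 0],
    [0, 0, 0],
    [0, 0, 0],
    [0, 0, 0]
  ],
  "linear": [
    [0, 0, 0.3],
    [0, 0, 0.25],
    [0, 0, 0.2],
    [0, 0, 0.06],
    [0, 0, 0],
    [0, 0, 0],
    [0, 0, 0],
    [0, 0, 0],
    [0, 0, 0]
  ],
  "fingers": [0, 0, 0, 0, 0, 1, 1, 1, 1],
  "newtons": 80
}}

```text
time: 35.98
position: [0.4522, 0.3471, -0.004]
orientation: [0.655, 0.755, 0.001, 0.0]
contact_force: [-0.4, -0.8, 6.7]
grip_width: 0.0145
grasp_force: 79.4
```

Run:
```python
from h import *
o=robot.get_obs(); print(o["grip_width"],o["grasp_force"],o["contact_force"])
go(.604,0,.15,3.35)
```

```text
0.014492973988883096 79.42538022994995 [-0.44336881 -0.76937552  6.66649645]
t=36.0 p=[ 0.4522  0.3471 -0.004 ] yaw=98.1 j7=-0.71 | linear [-3.649  1.015 -1.542] (before turning) turn [ 2.00e-03  1.00e-03 -1.42e+00]
```

Emit:
{"method": "apply_moves", "body": {
  "turn": [
    [0, 0, 0],
    [0, 0, 0],
    [0, 0, 0],
    [0, 0, 0],
    [0, 0, 0],
    [0, 0, 0],
    [0, 0, 0],
    [0, 0, 0],
    [0, 0, 0],
    [0, 0, 0],
    [0, 0, 0],
    [0, 0, 0]
  ],
  "linear": [
    [0, 0, -0.1],
    [0, 0, -0.2],
    [0, 0, -0.3],
    [0, 0, -0.35],
    [0, 0, -0.35],
    [-0.1, 0.03, -0.2],
    [-0.25, 0.07, -0.1],
    [-0.37, 0.1, 0],
    [-0.37, 0.1, 0],
    [-0.37, 0.1, 0],
    [-0.37, 0.1, 0],
    [-0.37, 0.1, 0]
  ],
  "fingers": [1, 1, 1, 1, 1, 1, 1, 1, 1, 1, 1, 1]
}}

```text
time: 37.48
position: [0.5422, 0.1361, 0.1562]
orientation: [0.655, 0.756, 0.001, 0.0]
contact_force: [0.1, -0.3, -1.8]
grip_width: 0.0144
grasp_force: 78.5
```

Emit:
{"method": "apply_moves", "body": {
  "turn": [
    [0, 0, 0],
    [0, 0, 0],
    [0, 0, 0],
    [0, 0, 0],
    [0, 0, -0.15],
    [0, 0, -0.15],
    [0, 0, -0.15],
    [0, 0, -0.15],
    [0, 0, -0.15],
    [0, 0, -0.15],
    [0, 0, -0.15],
    [0, 0, -0.15]
  ],
  "linear": [
    [-0.37, 0.1, 0],
    [-0.37, 0.1, 0],
    [-0.37, 0.1, 0],
    [-0.25, 0.1, 0],
    [0, 0, 0],
    [0, 0, 0],
    [0, 0, 0],
    [0, 0, 0],
    [0, 0, 0],
    [0, 0, 0],
    [0, 0, 0],
    [0, 0, 0]
  ],
  "fingers": [1, 1, 1, 1, 1, 1, 1, 1, 1, 1, 1, 1]
}}

```text
time: 38.98
position: [0.6005, 0.0081, 0.156]
orientation: [0.083, 0.997, -0.0, 0.0]
contact_force: [0.5, -0.2, -2.8]
grip_width: 0.0142
grasp_force: 78.5
```

Emit:
{"method": "apply_moves", "body": {
  "turn": [
    [0, 0, -0.15],
    [0, 0, -0.07],
    [0, 0, 0]
  ],
  "linear": [
    [0, 0, 0],
    [0, 0, 0],
    [0, 0, 0]
  ],
  "fingers": [1, 1, 1]
}}

```text
time: 39.35
position: [0.6006, 0.0079, 0.1558]
orientation: [-0.029, 1.0, -0.0, 0.0]
contact_force: [-0.4, 0.1, -1.8]
grip_width: 0.0142
grasp_force: 78.5
```

Run:
```python
from h import *
o=robot.get_obs(); print(o["grip_width"],o["grasp_force"],o["contact_force"])
im,ps=look("wrist"); go(.604,0,.08,3.35); f=im["frame"]
cv2.imwrite("pics/w12.png",f)
# board near edge
z=ps[0][2]+.004+.005
for y in (-.08,-.05,.05,.08):
    xs=np.arange(-.12,-.03,.001); R=Ro.from_quat(ps[1]); t=np.array([ps[0]+R.apply([-x,y,0])*[1,1,0]+[0,0,z-ps[0][2]] for x in xs])
    for i in range(len(t)): t[i,2]=z
    uv=proj(im,t,ps).round().astype(int); v=f[uv[:,1].clip(0,479),uv[:,0].clip(0,639)].min(1)
    print(y,v[::3].tolist())
```

```text
0.01423001528214605 78.4764289855957 [-0.41869294  0.12210811 -1.78095514]
t=39.4 p=[0.6007 0.008  0.1557] yaw=-176.8 j7=1.38 | linear [-0.028 -0.081  0.757] (before turning) turn [-0.     0.001 -0.002]
-0.08 [197, 196, 216, 222, 224, 223, 225, 225, 224, 225, 226, 222, 203, 213, 224, 225, 102, 103, 207, 208, 202, 202, 203, 203, 207, 204, 206, 205, 209, 205]
-0.05 [113, 115, 114, 113, 218, 221, 222, 221, 221, 220, 222, 220, 220, 220, 57, 59, 105, 103, 106, 110, 110, 110, 107, 105, 105, 107, 109, 106, 107, 105]
0.05 [211, 225, 227, 227, 227, 226, 228, 228, 227, 228, 227, 229, 227, 219, 113, 122, 223, 224, 223, 219, 223, 221, 218, 220, 219, 221, 217, 219, 219, 218]
0.08 [219, 218, 220, 222, 222, 220, 221, 222, 223, 224, 223, 223, 221, 222, 223, 224, 214, 219, 216, 208, 219, 217, 217, 210, 216, 218, 215, 220, 218, 215]
```

View pics/w12.png

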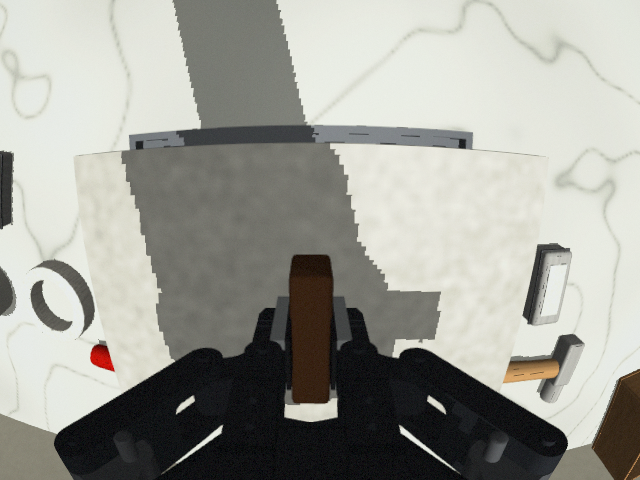

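The board is level in the grip, with near corners at (76,156) and (548,156). The tote rim's near corners are at (130,135) and (472,133). I'll compute how to align them.

Run:
```python
from h import *
im,ps=look("wrist"); z=ps[0][2]+.009
P=plane(im,[[76,156],[548,156],[312,143]],z,ps); t=tote(P); print(t.round(1),tote(ps[0]).round(1),np.linalg.norm(P[0]-P[1]),"ang rel tote",np.degrees(np.arctan2(*(t[1]-t[0])))) 
print("rim",tote(plane(im,[[130,135],[472,133]],.074,ps)).round(1))
# left/right edge lower points by gradient
g=im["frame"].min(2).astype(int)
```

```text
[[-76.7 -96.2]
 [-76.4 113.8]
 [-76.2   8.4]] [[-2.8  8.1]] 0.21001618962913418 ang rel tote 0.07788190932904851
rim [[ -83.5 -113.8]
 [ -83.2  115.2]]
```

Emit:
{"method": "apply_moves", "body": {
  "turn": [
    [0, 0, 0],
    [0, 0, 0],
    [0, 0, 0],
    [0, 0, 0],
    [0, 0, 0],
    [0, 0, 0],
    [0, 0, 0],
    [0, 0, 0]
  ],
  "linear": [
    [-0.02, -0.08, 0],
    [0, 0, 0.2],
    [0, 0, 0.25],
    [0, 0, 0.2],
    [0, 0, 0.1],
    [0, 0, 0.08],
    [0, 0, 0.05],
    [0, 0, 0]
  ],
  "fingers": [1, 1, 1, 1, 1, 1, 1, 1]
}}

```text
time: 40.45
position: [0.6033, 0.0003, 0.0668]
orientation: [-0.029, 1.0, -0.0, 0.0]
contact_force: [-0.2, 0.1, -1.7]
grip_width: 0.0145
grasp_force: 78.5
```

Run:
```python
from h import *
o=robot.get_obs(); print(o["grip_width"],o["grasp_force"],o["contact_force"],o["position"],tote(o["position"]))
```

```text
0.014478396001769192 78.45834374427795 [-0.19310637  0.06499108 -1.67264348] [6.03267821e-01 2.93442243e-04 6.68281281e-02] [[-0.71378099  0.33572588]]
```

Emit:
{"method": "apply_moves", "body": {
  "turn": [
    [0, 0, 0],
    [0, 0, 0],
    [0, 0, 0]
  ],
  "linear": [
    [0, 0, 0.015],
    [0, 0, 0],
    [0, 0, 0]
  ],
  "fingers": [1, 1, 1]
}}

```text
time: 40.83
position: [0.6033, 0.0003, 0.0656]
orientation: [-0.029, 1.0, -0.0, 0.0]
contact_force: [-0.3, -0.4, -2.2]
grip_width: 0.0143
grasp_force: 78.5
```

Emit:
{"method": "apply_moves", "body": {
  "turn": [
    [0, 0, 0],
    [0, 0, 0],
    [0, 0, 0],
    [0, 0, 0]
  ],
  "linear": [
    [0, 0, 0.02],
    [0, 0, 0],
    [0, 0, 0],
    [0, 0, 0]
  ],
  "fingers": [1, 1, 1, 1]
}}

```text
time: 41.32
position: [0.6032, 0.0003, 0.0633]
orientation: [-0.029, 1.0, 0.0, 0.0]
contact_force: [-0.5, -0.8, -1.8]
grip_width: 0.0143
grasp_force: 78.5
```

Emit:
{"method": "apply_moves", "body": {
  "turn": [
    [0, 0, 0],
    [0, 0, 0],
    [0, 0, 0],
    [0, 0, 0]
  ],
  "linear": [
    [0, 0, 0.03],
    [0, 0, 0.02],
    [0, 0, 0],
    [0, 0, 0]
  ],
  "fingers": [1, 1, 1, 1]
}}

```text
time: 41.82
position: [0.6031, 0.0003, 0.0582]
orientation: [-0.029, 1.0, 0.0, -0.0]
contact_force: [-0.0, 0.7, -2.5]
grip_width: 0.0141
grasp_force: 78.4
```

Emit:
{"method": "apply_moves", "body": {
  "turn": [
    [0, 0, 0],
    [0, 0, 0],
    [0, 0, 0]
  ],
  "linear": [
    [0, 0, 0.015],
    [0, 0, 0],
    [0, 0, 0]
  ],
  "fingers": [1, 1, 1]
}}

```text
time: 42.2
position: [0.6032, 0.0003, 0.058]
orientation: [-0.029, 1.0, -0.0, 0.0]
contact_force: [-3.6, -0.3, 8.4]
grip_width: 0.0146
grasp_force: 80.0
```

Emit:
{"method": "apply_moves", "body": {
  "turn": [
    [0, 0, 0],
    [0, 0, 0],
    [0, 0, 0],
    [0, 0, 0],
    [0, 0, 0],
    [0, 0, 0],
    [0, 0, 0],
    [0, 0, 0],
    [0, 0, 0],
    [0, 0, 0],
    [0, 0, 0]
  ],
  "linear": [
    [0, 0, -0.01],
    [0, 0, 0],
    [0, 0, 0],
    [0, 0, -0.2],
    [0, 0, -0.3],
    [0, 0.1, -0.4],
    [0, 0.4, -0.4],
    [0, 0.4, -0.2],
    [0, 0.4, 0],
    [0, 0.2, 0],
    [0, 0, 0]
  ],
  "fingers": [0.3, 0.3, 0.3, 0.3, 0.2, 0, -0.4, -0.4, -0.4, -0.4, -0.4]
}}

```text
time: 43.58
position: [0.594, 0.1514, 0.2081]
orientation: [-0.031, 1.0, 0.0, -0.0]
contact_force: [0.4, 0.3, -0.6]
grip_width: 0.0602
grasp_force: 0.0
```

```bash
cat >> h.py <<'E'
def tins(im,ps,z=.028,box=(.5,.78,.15,.35)):
    """white paper label / bright tin: contour of label, near-white and unsaturated bounded by darker edge"""
    o=ortho(im,ps,z,*box,.0005); g=cv2.cvtColor(o,cv2.COLOR_BGR2GRAY)
    e=cv2.dilate(cv2.Canny(g,40,100),np.ones((3,3)))
    C,_=cv2.findContours(255-e,cv2.RETR_CCOMP,cv2.CHAIN_APPROX_NONE)
    for c in C:
        P=np.c_[box[1]-.0005*c[:,0,1],box[3]-.0005*c[:,0,0]]*1000
        (cx,cy),(w,h),a=cv2.minAreaRect(P.astype(np.float32))
        if w<h: w,h,a=h,w,a+90
        if 35<w<100 and 15<h<50 and cv2.contourArea(c)*.25>.7*w*h: print("tin xy %.1f %.1f size %.1f %.1f ang %.1f"%(cx,cy,w,h,(a+90)%180-90))
    return o
E
python3 - <<'E'
from h import *
im,ps=look("wrist"); print(ps[0]); f=im["frame"]; cv2.imwrite("pics/w13.png",f)
tins(im,ps)
go(.66,.25,.1)
t,_=look("top"); tf=t["frame"]
o=ortho(t,None,.028,.5,.75,-.47,.32,.001); cv2.imwrite("pics/t3.png",o)
for b in ((.55,.75,.18,.32),(.5,.7,-.5,-.28)): print(b); tins(t,None,.028,b)
# board corners on wrist view
for z in (.067,.074):
    for c in ((-75,-107),(-75,107),(75,107)): print(z,c,proj(im,[*world(*c),z],ps).round())
E
```

```text
[0.59400687 0.15144786 0.20811317]
tin xy 646.4 250.6 size 77.5 34.0 ang 5.7
tin xy 744.0 196.7 size 93.1 28.6 ang 88.6
t=43.6 p=[0.5944 0.1492 0.2077] yaw=-176.6 j7=1.16 | linear [-0.715  0.969  1.075] (before turning) turn [-0.001 -0.001  0.   ]
(0.55, 0.75, 0.18, 0.32)
(0.5, 0.7, -0.5, -0.28)
0.067 (-75, -107) [[ 39. 154.]]
0.067 (-75, 107) [[254. 135.]]
0.067 (75, 107) [[261. 308.]]
0.074 (-75, -107) [[ 35. 154.]]
0.074 (-75, 107) [[253. 135.]]
0.074 (75, 107) [[260. 311.]]
```

Emit:
{"method": "apply_moves", "body": {
  "turn": [
    [0, 0, 0],
    [0, 0, 0],
    [0, 0, 0],
    [0, 0, -0.04],
    [0, 0, 0],
    [0, 0, 0],
    [0, 0, 0],
    [0, 0, 0],
    [0, 0, 0]
  ],
  "linear": [
    [-0.2, 0.33, 0],
    [-0.2, 0.33, 0],
    [-0.195, 0.33, 0],
    [0, 0, 0.3],
    [0, 0, 0.35],
    [0, 0, 0.35],
    [0, 0, 0.1],
    [0, 0, 0],
    [0, 0, 0]
  ],
  "fingers": [-0.4, -0.4, -0.4, -0.4, -0.4, -0.4, -0.4, -0.4, -0.4],
  "newtons": 50
}}

```text
time: 44.8
position: [0.6495, 0.2523, 0.0996]
orientation: [-0.05, 0.999, 0.0, 0.001]
contact_force: [0.2, -0.4, -0.4]
grip_width: 0.0599
grasp_force: 0.0
```

Run:
```python
from h import *
im,ps=look("wrist"); print(ps[0]); f=im["frame"]
tins(im,ps,.028,(.55,.75,.18,.32)); go(.648,.2515,-.0035,5.7)
o=ortho(im,ps,.067,.48,.72,-.13,.13,.0005); cv2.imwrite("pics/board.png",o)
m=cv2.inRange(o,(150,)*3,(255,)*3); m=cv2.morphologyEx(m,cv2.MORPH_OPEN,np.ones((9,9))); orects(m,.72,.13,.0005,5000)
print("expect centre",world(0,0))
```

```text
[0.64946    0.25234662 0.09959007]
tin xy 647.1 250.9 size 53.4 20.6 ang 5.7
tin xy 646.5 250.9 size 78.0 34.4 ang 5.8
tin xy 647.1 250.9 size 57.6 24.8 ang 5.7
tin xy 739.2 254.2 size 98.5 21.5 ang -90.0
t=44.9 p=[0.6494 0.2526 0.0998] yaw=-174.3 j7=1.03 | linear [ 0.018 -0.01   1.033] (before turning) turn [0.001 0.003 0.   ]
xy 600.9 66.9 size 148.8 80.9 ang 2.7
xy 703.8 73.4 size 120.3 41.4 ang -81.7
expect centre [0.604 0.   ]
```

Emit:
{"method": "apply_moves", "body": {
  "turn": [
    [0, 0, 0],
    [0, 0, 0],
    [0, 0, 0],
    [0, 0, 0],
    [0, 0, 0],
    [0, 0, 0],
    [0, 0, 0],
    [0, 0, 0],
    [0, 0, 0],
    [0, 0, 0]
  ],
  "linear": [
    [0.02, -0.015, 0.15],
    [0, 0, 0.3],
    [0, 0, 0.3],
    [0, 0, 0.2],
    [0, 0, 0.08],
    [0, 0, 0],
    [0, 0, 0],
    [0, 0, 0],
    [0, 0, 0],
    [0, 0, 0]
  ],
  "fingers": [-0.4, -0.4, -0.4, -0.4, -0.4, -0.4, 1, 1, 1, 1]
}}

```text
time: 46.1
position: [0.6474, 0.2512, -0.0036]
orientation: [-0.05, 0.999, 0.0, 0.001]
contact_force: [-0.7, -0.3, 5.3]
grip_width: 0.035
grasp_force: 52.1
```

Run:
```python
from h import *
o=robot.get_obs(); print(o["grip_width"],o["grasp_force"],o["contact_force"])
go(*world(37,62),.16,93.35)
```

```text
0.034983616081237914 52.05496609210968 [-0.668873   -0.34786152  5.25470397]
t=46.1 p=[ 0.6474  0.2512 -0.0036] yaw=-174.3 j7=0.99 | linear [ 0.283 -1.851 -1.638] (before turning) turn [-1.00e-03  2.00e-03 -1.46e+00]
```

Emit:
{"method": "apply_moves", "body": {
  "turn": [
    [0, 0, 0],
    [0, 0, 0],
    [0, 0, 0],
    [0, 0, 0],
    [0, 0, 0],
    [0, 0, 0],
    [0, 0, 0],
    [0, 0, 0],
    [0, 0, 0],
    [0, 0, 0],
    [0, 0, 0]
  ],
  "linear": [
    [0, 0, -0.15],
    [0, 0, -0.3],
    [0, 0, -0.4],
    [0, 0, -0.4],
    [0, 0, -0.3],
    [0.05, -0.3, -0.1],
    [0.05, -0.35, 0],
    [0.05, -0.35, 0],
    [0.05, -0.35, 0],
    [0.05, -0.35, 0],
    [0.03, -0.15, 0]
  ],
  "fingers": [1, 1, 1, 1, 1, 1, 1, 1, 1, 1, 1]
}}

```text
time: 47.48
position: [0.6367, 0.0605, 0.1601]
orientation: [-0.048, 0.999, -0.001, -0.0]
contact_force: [0.1, -0.1, -1.7]
grip_width: 0.0349
grasp_force: 51.3
```

Emit:
{"method": "apply_moves", "body": {
  "turn": [
    [0, 0, 0.154],
    [0, 0, 0.154],
    [0, 0, 0.154],
    [0, 0, 0.154],
    [0, 0, 0.154],
    [0, 0, 0.154],
    [0, 0, 0.154],
    [0, 0, 0.154],
    [0, 0, 0.154],
    [0, 0, 0.154],
    [0, 0, 0],
    [0, 0, 0]
  ],
  "linear": [
    [0, 0, 0],
    [0, 0, 0],
    [0, 0, 0],
    [0, 0, 0],
    [0, 0, 0],
    [0, 0, 0],
    [0, 0, 0],
    [0, 0, 0],
    [0, 0, 0],
    [0, 0, 0],
    [0, 0, 0],
    [0, 0, 0]
  ],
  "fingers": [1, 1, 1, 1, 1, 1, 1, 1, 1, 1, 1, 1]
}}

```text
time: 48.98
position: [0.6367, 0.0647, 0.1599]
orientation: [0.685, 0.729, 0.0, -0.0]
contact_force: [-0.4, 0.4, -1.2]
grip_width: 0.0351
grasp_force: 51.3
```

Run:
```python
from h import *
o=robot.get_obs(); print(o["grip_width"],o["grasp_force"],o["contact_force"])
go(*world(37,62),.065,93.35)
im,ps=look("wrist"); cv2.imwrite("pics/w14.png",im["frame"]); print(tote(ps[0]))
z=ps[0][2]+.0036+.028; x,y=ps[0][:2]; tins(im,ps,z,(x-.06,x+.06,y-.06,y+.08))
# board + rail measured from this view
b=ortho(im,ps,.067,.5,.7,-.13,.13,.0005); cv2.imwrite("pics/board2.png",b)
go(*world(37,62),.0645,93.35)
```

```text
0.035130098728432035 51.345237493515015 [-0.43624073  0.35003814 -1.20249875]
t=49.0 p=[0.6367 0.0647 0.1599] yaw=93.6 j7=-0.12 | linear [-0.008  0.005  0.949] (before turning) turn [-0.    -0.001  0.004]
[[36.45144532 62.72136154]]
tin xy 636.1 63.6 size 53.1 20.4 ang -86.3
tin xy 635.8 66.5 size 78.0 34.1 ang -86.4
tin xy 636.1 63.6 size 57.3 24.5 ang -86.3
t=49.0 p=[0.6367 0.0644 0.1598] yaw=93.5 j7=-0.12 | linear [-0.004  0.006  0.953] (before turning) turn [-0.    -0.     0.003]
```

Emit:
{"method": "apply_moves", "body": {
  "turn": [
    [0, 0, 0],
    [0, 0, 0],
    [0, 0, 0],
    [0, 0, 0],
    [0, 0, 0],
    [0, 0, 0],
    [0, 0, 0],
    [0, 0, 0]
  ],
  "linear": [
    [0, 0, 0.15],
    [0, 0, 0.25],
    [0, 0, 0.25],
    [0, 0, 0.15],
    [0, 0, 0.1],
    [0, 0, 0.05],
    [0, 0, 0],
    [0, 0, 0]
  ],
  "fingers": [1, 1, 1, 1, 1, 1, 1, 1]
}}

```text
time: 50.02
position: [0.6375, 0.0639, 0.0656]
orientation: [0.686, 0.727, 0.001, 0.0]
contact_force: [0.1, 0.4, -1.1]
grip_width: 0.0347
grasp_force: 51.3
```

Emit:
{"method": "apply_moves", "body": {
  "turn": [
    [0, 0, 0],
    [0, 0, 0],
    [0, 0, 0],
    [0, 0, 0],
    [0, 0, 0],
    [0, 0, 0],
    [0, 0, 0],
    [0, 0, 0],
    [0, 0, 0],
    [0, 0, 0],
    [0, 0, 0],
    [0, 0, 0]
  ],
  "linear": [
    [0, 0, 0.018],
    [0, 0, 0],
    [0, 0, 0],
    [0, 0, 0],
    [0, 0, -0.1],
    [0, 0, -0.3],
    [0, 0, -0.4],
    [0, 0, -0.4],
    [-0.2, -0.04, 0],
    [-0.38, -0.07, 0],
    [-0.38, -0.07, 0],
    [-0.38, -0.07, 0]
  ],
  "fingers": [1, 1, 0, 0, 0, 0, 0, -0.2, -0.4, -0.4, -0.4, -0.4]
}}

```text
time: 51.52
position: [0.6186, -0.0736, 0.1825]
orientation: [0.686, 0.727, -0.001, -0.0]
contact_force: [1.6, -0.8, 0.3]
grip_width: 0.06
grasp_force: 0.0
```

Emit:
{"method": "apply_moves", "body": {
  "turn": [
    [0, 0, 0],
    [0, 0, 0],
    [0, 0, 0],
    [0, 0, 0],
    [0, 0, 0],
    [0, 0, 0],
    [0, 0, 0],
    [0, 0, -0.15],
    [0, 0, -0.15],
    [0, 0, -0.15],
    [0, 0, -0.15],
    [0, 0, -0.15]
  ],
  "linear": [
    [-0.38, -0.07, 0],
    [-0.38, -0.07, 0],
    [-0.38, -0.07, 0],
    [-0.38, -0.07, 0],
    [-0.38, -0.07, 0],
    [-0.38, -0.07, 0],
    [-0.2, -0.03, 0],
    [0, 0, 0],
    [0, 0, 0],
    [0, 0, 0],
    [0, 0, 0],
    [0, 0, 0]
  ],
  "fingers": [-0.4, -0.4, -0.4, -0.4, -0.4, -0.4, -0.4, -0.4, -0.4, -0.4, -0.4, -0.4]
}}

```text
time: 53.02
position: [0.5891, -0.3207, 0.1826]
orientation: [0.353, 0.936, 0.0, -0.0]
contact_force: [0.1, -0.3, -0.2]
grip_width: 0.0596
grasp_force: 0.0
```

Emit:
{"method": "apply_moves", "body": {
  "turn": [
    [0, 0, -0.15],
    [0, 0, -0.15],
    [0, 0, -0.15],
    [0, 0, -0.15],
    [0, 0, 0],
    [0, 0, 0]
  ],
  "linear": [
    [0, 0, 0],
    [0, 0, 0],
    [0, 0, 0],
    [0, 0, 0],
    [0, 0, 0],
    [0, 0, 0]
  ],
  "fingers": [-0.4, -0.4, -0.4, -0.4, -0.4, -0.4]
}}

```text
time: 53.78
position: [0.5891, -0.3213, 0.1828]
orientation: [0.051, 0.999, 0.0, -0.0]
contact_force: [-0.5, 1.0, 0.3]
grip_width: 0.0598
grasp_force: 0.0
```

Run:
```python
from h import *
im,ps=look("wrist"); cv2.imwrite("pics/w15.png",im["frame"]); print(ps[0])
tins(im,ps,.028,(.48,.68,-.48,-.27)); go(.572,-.331,.1,-5)
print("placed?"); tins(im,ps,.095,(.55,.7,-.02,.14))
```

```text
[ 0.58908099 -0.32130558  0.18277783]
tin xy 562.0 -432.6 size 53.2 20.6 ang -0.7
tin xy 560.5 -431.3 size 74.5 33.3 ang -1.3
tin xy 561.7 -431.9 size 59.2 26.6 ang -1.8
tin xy 574.4 -333.1 size 53.7 21.1 ang -9.9
tin xy 574.0 -332.8 size 77.6 35.1 ang -9.9
tin xy 574.4 -333.1 size 58.0 25.4 ang -9.9
tin xy 573.2 -332.6 size 83.5 39.4 ang -10.0
tin xy 668.5 -371.2 size 52.5 23.0 ang -90.0
tin xy 560.5 -426.9 size 83.2 46.2 ang -1.2
t=53.8 p=[ 0.5891 -0.3214  0.1828] yaw=174.2 j7=1.80 | linear [ 0.16  -0.113  0.828] (before turning) turn [ 0.    -0.    -0.013]
placed?
```

Emit:
{"method": "apply_moves", "body": {
  "turn": [
    [0, 0, 0],
    [0, 0, 0.068],
    [0, 0, 0],
    [0, 0, 0],
    [0, 0, 0],
    [0, 0, 0],
    [0, 0, 0],
    [0, 0, 0],
    [0, 0, 0],
    [0, 0, 0],
    [0, 0, 0],
    [0, 0, 0]
  ],
  "linear": [
    [0.135, -0.13, 0.1],
    [0, 0, 0.3],
    [0, 0, 0.35],
    [0, 0, 0.35],
    [0, 0, 0.35],
    [0, 0, 0.28],
    [0, 0, 0.13],
    [0, 0, 0],
    [0, 0, 0],
    [0, 0, 0],
    [0, 0, 0],
    [0, 0, 0]
  ],
  "fingers": [-0.4, -0.4, -0.4, -0.4, -0.4, -0.4, -0.4, -0.4, 1, 1, 1, 1]
}}

```text
time: 55.32
position: [0.5757, -0.334, -0.0013]
orientation: [0.085, 0.996, -0.001, 0.001]
contact_force: [-0.7, 0.1, 6.3]
grip_width: 0.0347
grasp_force: 51.9
```

Run:
```python
from h import *
o=robot.get_obs(); print(o["grip_width"],o["grasp_force"],o["contact_force"])
go(*world(0,-62),.16,93.35)
```

```text
0.03470040087837176 51.896368861198425 [-0.70396811  0.09648022  6.31411124]
t=55.3 p=[ 0.5757 -0.334  -0.0013] yaw=170.3 j7=1.71 | linear [ 0.142  2.734 -1.616] (before turning) turn [1.000e-03 3.000e-03 1.282e+00]
```

Emit:
{"method": "apply_moves", "body": {
  "turn": [
    [0, 0, 0],
    [0, 0, 0],
    [0, 0, 0],
    [0, 0, 0],
    [0, 0, 0],
    [0, 0, 0],
    [0, 0, 0],
    [0, 0, 0],
    [0, 0, 0],
    [0, 0, 0],
    [0, 0, 0],
    [0, 0, 0]
  ],
  "linear": [
    [0, 0, -0.15],
    [0, 0, -0.3],
    [0, 0, -0.4],
    [0, 0, -0.4],
    [0, 0, -0.3],
    [0.02, 0.25, -0.06],
    [0.02, 0.36, 0],
    [0.02, 0.36, 0],
    [0.02, 0.36, 0],
    [0.02, 0.36, 0],
    [0.02, 0.36, 0],
    [0.02, 0.36, 0]
  ],
  "fingers": [1, 1, 1, 1, 1, 1, 1, 1, 1, 1, 1, 1]
}}

```text
time: 56.82
position: [0.6001, -0.0899, 0.1569]
orientation: [0.084, 0.996, 0.0, -0.001]
contact_force: [0.7, -0.4, -0.7]
grip_width: 0.0349
grasp_force: 51.1
```

Emit:
{"method": "apply_moves", "body": {
  "turn": [
    [0, 0, 0.1],
    [0, 0, 0.15],
    [0, 0, 0.15],
    [0, 0, 0.15],
    [0, 0, 0.15],
    [0, 0, 0.15],
    [0, 0, 0.15],
    [0, 0, 0.15],
    [0, 0, 0.13],
    [0, 0, 0],
    [0, 0, 0]
  ],
  "linear": [
    [0, 0.3, 0],
    [0, 0, 0],
    [0, 0, 0],
    [0, 0, 0],
    [0, 0, 0],
    [0, 0, 0],
    [0, 0, 0],
    [0, 0, 0],
    [0, 0, 0],
    [0, 0, 0],
    [0, 0, 0]
  ],
  "fingers": [1, 1, 1, 1, 1, 1, 1, 1, 1, 1, 1]
}}

```text
time: 58.2
position: [0.6058, -0.0627, 0.1574]
orientation: [0.684, 0.729, -0.0, -0.001]
contact_force: [0.2, 0.4, -0.7]
grip_width: 0.0349
grasp_force: 51.1
```

Run:
```python
from h import *
o=robot.get_obs(); print(o["grip_width"],o["grasp_force"],o["contact_force"])
go(*world(0,-62),.0655,93.35)
im,ps=look("wrist"); cv2.imwrite("pics/w16.png",im["frame"]); print(tote(ps[0]))
z=ps[0][2]+.0013+.028; x,y=ps[0][:2]; tins(im,ps,z,(x-.06,x+.06,y-.06,y+.08))
print("placed"); tins(im,ps,.095,(.58,.70,0.01,.14))
```

```text
0.03491196467287338 51.101290583610535 [ 0.21848702  0.35786949 -0.73238535]
t=58.2 p=[ 0.6058 -0.0627  0.1574] yaw=93.7 j7=0.10 | linear [0.006 0.019 0.919] (before turning) turn [-0.001 -0.001  0.005]
[[ -1.83396477 -62.65409213]]
tin xy 605.2 -62.8 size 53.1 20.4 ang -86.4
tin xy 606.6 -62.0 size 77.7 36.7 ang -85.4
tin xy 605.2 -62.8 size 57.4 24.5 ang -86.3
placed
tin xy 636.4 62.3 size 53.5 20.4 ang -86.6
tin xy 636.1 61.1 size 72.4 33.0 ang -86.3
tin xy 636.2 62.4 size 59.3 26.5 ang -86.6
tin xy 688.6 59.2 size 98.6 22.7 ang -86.7
```

Emit:
{"method": "apply_moves", "body": {
  "turn": [
    [0, 0, 0],
    [0, 0, 0],
    [0, 0, 0],
    [0, 0, 0],
    [0, 0, 0],
    [0, 0, 0],
    [0, 0, 0],
    [0, 0, 0]
  ],
  "linear": [
    [0, 0.02, 0.15],
    [0, 0, 0.25],
    [0, 0, 0.25],
    [0, 0, 0.15],
    [0, 0, 0.08],
    [0, 0, 0.04],
    [0, 0, 0],
    [0, 0, 0]
  ],
  "fingers": [1, 1, 1, 1, 1, 1, 1, 1]
}}

```text
time: 59.25
position: [0.6091, -0.0637, 0.0667]
orientation: [0.685, 0.728, 0.0, 0.001]
contact_force: [-0.1, 0.5, -0.4]
grip_width: 0.0346
grasp_force: 51.1
```

Emit:
{"method": "apply_moves", "body": {
  "turn": [
    [0, 0, 0],
    [0, 0, 0],
    [0, 0, 0],
    [0, 0, 0],
    [0, 0, 0],
    [0, 0, 0],
    [0, 0, 0],
    [0, 0, 0],
    [0, 0, 0],
    [0, 0, 0],
    [0, 0, 0],
    [0, 0, 0]
  ],
  "linear": [
    [0, 0, 0.012],
    [0, 0, 0],
    [0, 0, 0],
    [0, 0, 0],
    [0, 0, -0.1],
    [0, 0, -0.3],
    [0, 0, -0.4],
    [0, 0, -0.4],
    [-0.2, -0.04, 0],
    [-0.38, -0.07, 0],
    [-0.38, -0.07, 0],
    [-0.38, -0.07, 0]
  ],
  "fingers": [1, 1, 0, 0, 0, 0, 0, -0.2, -0.4, -0.4, -0.4, -0.4]
}}

```text
time: 60.75
position: [0.5906, -0.2009, 0.1842]
orientation: [0.686, 0.728, -0.0, -0.0]
contact_force: [-0.3, -1.1, 0.5]
grip_width: 0.0598
grasp_force: 0.0
```

Emit:
{"method": "apply_moves", "body": {
  "turn": [
    [0, 0, 0],
    [0, 0, 0],
    [0, 0, 0],
    [0, 0, 0],
    [0, 0, 0],
    [0, 0, 0],
    [0, 0, 0],
    [0, 0, -0.15],
    [0, 0, -0.15],
    [0, 0, -0.15],
    [0, 0, -0.15],
    [0, 0, -0.15]
  ],
  "linear": [
    [-0.38, -0.07, 0],
    [-0.38, -0.07, 0],
    [-0.38, -0.07, 0],
    [-0.38, -0.07, 0],
    [-0.38, -0.07, 0],
    [-0.25, -0.05, 0],
    [-0.1, -0.03, 0],
    [0, 0, 0],
    [0, 0, 0],
    [0, 0, 0],
    [0, 0, 0],
    [0, 0, 0]
  ],
  "fingers": [-0.4, -0.4, -0.4, -0.4, -0.4, -0.4, -0.4, -0.4, -0.4, -0.4, -0.4, -0.4]
}}

```text
time: 62.25
position: [0.563, -0.4241, 0.1847]
orientation: [0.351, 0.936, 0.001, -0.0]
contact_force: [-0.2, -0.4, -0.1]
grip_width: 0.0598
grasp_force: 0.0
```

Emit:
{"method": "apply_moves", "body": {
  "turn": [
    [0, 0, -0.15],
    [0, 0, -0.15],
    [0, 0, -0.15],
    [0, 0, -0.15],
    [0, 0, -0.07],
    [0, 0, 0],
    [0, 0, 0]
  ],
  "linear": [
    [0, 0, 0],
    [0, 0, 0],
    [0, 0, 0],
    [0, 0, 0],
    [0, 0, 0],
    [0, 0, 0],
    [0, 0, 0]
  ],
  "fingers": [-0.4, -0.4, -0.4, -0.4, -0.4, -0.4, -0.4]
}}

```text
time: 63.12
position: [0.5626, -0.4253, 0.1848]
orientation: [0.012, 1.0, 0.0, 0.0]
contact_force: [-0.4, -0.5, 0.4]
grip_width: 0.0599
grasp_force: 0.0
```

Run:
```python
from h import *
im,ps=look("wrist"); cv2.imwrite("pics/w17.png",im["frame"]); print(ps[0])
tins(im,ps,.028,(.48,.66,-.50,-.36)); go(.5615,-.432,-.002,-1.3)
```

```text
[ 0.56262193 -0.42525215  0.18479211]
tin xy 562.0 -432.5 size 53.7 20.9 ang -1.3
tin xy 560.9 -432.6 size 78.0 35.2 ang -1.0
tin xy 562.0 -432.6 size 57.7 25.3 ang -1.2
tin xy 560.0 -432.5 size 84.0 39.3 ang -1.0
t=63.2 p=[ 0.5625 -0.4255  0.1848] yaw=178.6 j7=2.03 | linear [ 0.009 -0.066  1.868] (before turning) turn [ 0.    -0.    -0.001]
```

Emit:
{"method": "apply_moves", "body": {
  "turn": [
    [0, 0, 0],
    [0, 0, 0],
    [0, 0, 0],
    [0, 0, 0],
    [0, 0, 0],
    [0, 0, 0],
    [0, 0, 0],
    [0, 0, 0],
    [0, 0, 0],
    [0, 0, 0],
    [0, 0, 0],
    [0, 0, 0]
  ],
  "linear": [
    [0.005, -0.07, 0.1],
    [0, 0, 0.3],
    [0, 0, 0.35],
    [0, 0, 0.35],
    [0, 0, 0.35],
    [0, 0, 0.28],
    [0, 0, 0.14],
    [0, 0, 0],
    [0, 0, 0],
    [0, 0, 0],
    [0, 0, 0],
    [0, 0, 0]
  ],
  "fingers": [-0.4, -0.4, -0.4, -0.4, -0.4, -0.4, -0.4, -0.4, 1, 1, 1, 1]
}}

```text
time: 64.68
position: [0.5628, -0.434, -0.0004]
orientation: [0.012, 1.0, -0.001, 0.001]
contact_force: [-0.8, -0.2, 5.8]
grip_width: 0.0349
grasp_force: 51.6
```

Run:
```python
from h import *
o=robot.get_obs(); print(o["grip_width"],o["grasp_force"],o["contact_force"])
go(*world(-37,62),.16,93.35)
```

```text
0.03486522583036566 51.58645033836365 [-0.75725235 -0.22528186  5.8433974 ]
t=64.7 p=[ 5.628e-01 -4.340e-01 -4.000e-04] yaw=178.6 j7=1.99 | linear [ 0.106  4.934 -1.613] (before turning) turn [0.    0.003 1.422]
```

Emit:
{"method": "apply_moves", "body": {
  "turn": [
    [0, 0, 0],
    [0, 0, 0],
    [0, 0, 0],
    [0, 0, 0],
    [0, 0, 0],
    [0, 0, 0],
    [0, 0, 0],
    [0, 0, 0],
    [0, 0, 0],
    [0, 0, 0],
    [0, 0, 0],
    [0, 0, 0]
  ],
  "linear": [
    [0, 0, -0.15],
    [0, 0, -0.3],
    [0, 0, -0.4],
    [0, 0, -0.4],
    [0, 0, -0.3],
    [0.01, 0.25, -0.08],
    [0.01, 0.38, 0],
    [0.01, 0.38, 0],
    [0.01, 0.38, 0],
    [0.01, 0.38, 0],
    [0.01, 0.38, 0],
    [0.01, 0.38, 0]
  ],
  "fingers": [1, 1, 1, 1, 1, 1, 1, 1, 1, 1, 1, 1]
}}

```text
time: 66.18
position: [0.5602, -0.1787, 0.1615]
orientation: [0.012, 1.0, -0.0, 0.0]
contact_force: [-0.0, 0.3, -1.7]
grip_width: 0.0346
grasp_force: 50.9
```

Emit:
{"method": "apply_moves", "body": {
  "turn": [
    [0, 0, 0],
    [0, 0, 0],
    [0, 0, 0],
    [0, 0, 0],
    [0, 0, 0],
    [0, 0, 0],
    [0, 0, 0.1],
    [0, 0, 0.15],
    [0, 0, 0.15],
    [0, 0, 0.15],
    [0, 0, 0.15],
    [0, 0, 0.15]
  ],
  "linear": [
    [0.01, 0.38, 0],
    [0.01, 0.38, 0],
    [0.01, 0.38, 0],
    [0.01, 0.38, 0],
    [0, 0.38, 0],
    [0, 0.38, 0],
    [0, 0.1, 0],
    [0, 0, 0],
    [0, 0, 0],
    [0, 0, 0],
    [0, 0, 0],
    [0, 0, 0]
  ],
  "fingers": [1, 1, 1, 1, 1, 1, 1, 1, 1, 1, 1, 1]
}}

```text
time: 67.68
position: [0.5618, 0.058, 0.1614]
orientation: [0.443, 0.896, -0.0, 0.0]
contact_force: [0.0, 0.6, -1.4]
grip_width: 0.0351
grasp_force: 50.7
```

Emit:
{"method": "apply_moves", "body": {
  "turn": [
    [0, 0, 0.15],
    [0, 0, 0.15],
    [0, 0, 0.15],
    [0, 0, 0.12],
    [0, 0, 0],
    [0, 0, 0]
  ],
  "linear": [
    [0, 0, 0],
    [0, 0, 0],
    [0, 0, 0],
    [0, 0, 0],
    [0, 0, 0],
    [0, 0, 0]
  ],
  "fingers": [1, 1, 1, 1, 1, 1]
}}

```text
time: 68.42
position: [0.5621, 0.0581, 0.1611]
orientation: [0.685, 0.729, 0.0, 0.0]
contact_force: [0.0, -0.5, -0.1]
grip_width: 0.0346
grasp_force: 50.7
```

Run:
```python
from h import *
o=robot.get_obs(); print(o["grip_width"],o["grasp_force"],o["contact_force"])
go(*world(-37,62),.067,93.35)
im,ps=look("wrist"); cv2.imwrite("pics/w18.png",im["frame"]); print(tote(ps[0]))
z=ps[0][2]+.0004+.028; x,y=ps[0][:2]; tins(im,ps,z,(x-.06,x+.06,y-.06,y+.08))
```

```text
0.034641614489702786 50.73944091796875 [ 0.01759512 -0.49803101 -0.08544072]
t=68.4 p=[0.5621 0.0581 0.1611] yaw=93.6 j7=-0.14 | linear [0.015 0.015 0.941] (before turning) turn [ 0.    -0.     0.004]
[[-38.47413095  60.46684262]]
tin xy 561.4 57.9 size 53.1 20.4 ang -86.6
tin xy 561.1 60.3 size 79.0 33.9 ang -86.2
tin xy 561.3 57.9 size 57.2 24.6 ang -86.6
```

Emit:
{"method": "apply_moves", "body": {
  "turn": [
    [0, 0, 0],
    [0, 0, 0],
    [0, 0, 0],
    [0, 0, 0],
    [0, 0, 0],
    [0, 0, 0],
    [0, 0, 0],
    [0, 0, 0]
  ],
  "linear": [
    [0.01, 0.015, 0.15],
    [0, 0, 0.25],
    [0, 0, 0.25],
    [0, 0, 0.15],
    [0, 0, 0.09],
    [0, 0, 0.05],
    [0, 0, 0],
    [0, 0, 0]
  ],
  "fingers": [1, 1, 1, 1, 1, 1, 1, 1]
}}

```text
time: 69.47
position: [0.5642, 0.0592, 0.0673]
orientation: [0.685, 0.728, 0.0, 0.0]
contact_force: [-0.2, 1.0, -1.7]
grip_width: 0.0345
grasp_force: 50.8
```

Release, rise straight up, and move aside for the check.

Emit:
{"method": "apply_moves", "body": {
  "turn": [
    [0, 0, 0],
    [0, 0, 0],
    [0, 0, 0],
    [0, 0, 0],
    [0, 0, 0],
    [0, 0, 0],
    [0, 0, 0],
    [0, 0, 0],
    [0, 0, 0],
    [0, 0, 0],
    [0, 0, 0],
    [0, 0, 0]
  ],
  "linear": [
    [0, 0, 0.01],
    [0, 0, 0],
    [0, 0, 0],
    [0, 0, 0],
    [0, 0, -0.1],
    [0, 0, -0.3],
    [0, 0, -0.4],
    [0, 0, -0.4],
    [-0.2, -0.2, -0.1],
    [-0.3, -0.35, 0],
    [-0.3, -0.35, 0],
    [0, -0.3, 0]
  ],
  "fingers": [1, 1, 0, 0, 0, 0, 0, 0, 0, 0, 0, 0]
}}

```text
time: 70.97
position: [0.4475, -0.0306, 0.1964]
orientation: [0.687, 0.727, -0.0, 0.001]
contact_force: [-0.3, 0.8, -0.5]
grip_width: 0.0426
grasp_force: 0.0
```

Run:
```python
from h import *
im,ps=look("wrist"); print(ps[0]); t,_=look("top"); s,_=look("scene")
o=ortho(im,ps,.095,.49,.72,-.14,.14,.001)
u,v=proj(s,[.604,0,.08])[0].astype(int); c=s["frame"][v-80:v+70,u-90:u+90]
cv2.imwrite("pics/final.png",np.hstack([cv2.resize(o,(400,329)),cv2.resize(c,(395,329),interpolation=cv2.INTER_CUBIC)]))
```

```text
[ 0.44746159 -0.03063698  0.19640222]
```

View pics/final.png

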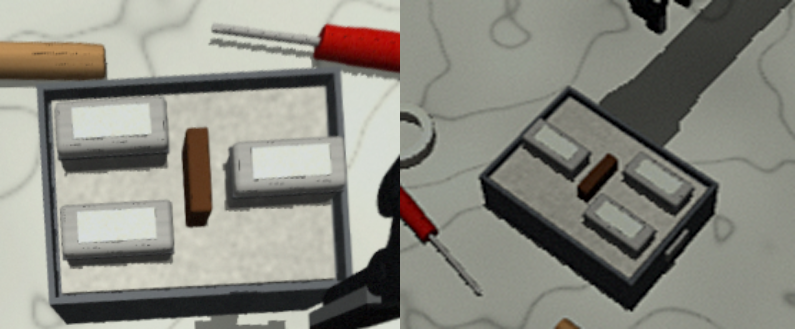

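The board lies level inside the rim with its rail up (197,175). Three tins lie flat on it at (112,128), (117,230) and (288,168), clear of the rail and of each other. I'm handing in.

```bash
python3 -c "
from station import robot
print(robot.finish_job())"
```

```text
the job is handed in; nothing more can be done
None
```

The job is handed in at about 71 s: all three blocks are in their lanes, the bar is in the saddles, the board is on its ledge with the rail up, and three tins lie flat on the board. At the first block, the gripper body briefly rested on a saddle (about 22 N, under the 40 N limit).

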